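Press the inlaid medallions in the toggle jig

TASK

Press the freshly inlaid wooden medallions (two or three lie on the grey mat). Lay every one flat and centred on a cork pad of its own in the jig with its hanging lug over the dark line in front of the pad; then swing the toggle arm over centre, fully down onto them, let go and leave them clamped, hands off, for three seconds. Swing the arm all the way back again and lay all the medallions flat, side by side, on the wooden drying board.

Things in the scene. Friction and masses are not known exactly. Their poses are not given: they have to be found in the camera images.
- jig: press jig: fixed plywood base 200 mm (x) by 250 mm (y), top 15 mm above the bench. Origin at bench level under the middle cork pad; the base spans x -70 to +130, y -125 to +125 mm of it. Its x axis points from the pads to the hinge of the toggle arm, its y axis along the row of pads (spacing 90 mm). Steel hinge cheeks 67 mm high stand at x 90, y +-75 mm
- pad0 (a point): centre of cork pad 0 (52 mm wide, flush with the top of the jig base, 15 mm above the bench), at jig y = -90 mm
- pad1 (a point): centre of cork pad 1 (52 mm wide, flush with the top of the jig base, 15 mm above the bench), at jig y = 0 mm
- pad2 (a point): centre of cork pad 2 (52 mm wide, flush with the top of the jig base, 15 mm above the bench), at jig y = 90 mm
- mark0 (a point): point on the dark line (4 mm wide, 34 mm long) that runs from pad 0 straight to the jig's front edge (-x of the jig), 36 mm from the pad's centre: a medallion's lug point must lie over it
- mark1 (a point): point on the dark line (4 mm wide, 34 mm long) that runs from pad 1 straight to the jig's front edge (-x of the jig), 36 mm from the pad's centre: a medallion's lug point must lie over it
- mark2 (a point): point on the dark line (4 mm wide, 34 mm long) that runs from pad 2 straight to the jig's front edge (-x of the jig), 36 mm from the pad's centre: a medallion's lug point must lie over it
- hinge (a point): middle of the toggle arm's hinge axis, which lies along the jig's y, 90 mm behind the pad row and 50 mm above the bench
- toggle (a joint): angle of the toggle arm (rad): 0 = down, its three rubber feet (36 mm wide) resting on 20 mm thick medallions on the pads; grows as the arm swings up and back (+x of the jig); centre is at about 1.2, on either side of which its weight (0.6 kg) carries it on; 1.85 = fully back, against its stop, its beam up to 165 mm above the bench; -0.05 = lower stop (empty)
- grip (a point): middle of the arm's grip: a round black rubber bar 16 mm thick, along the jig's y, 105 mm free between two steel rods, 120 mm from the hinge axis, 55 degrees above the arm. With the arm down it is 69 mm in front of the hinge (towards the pads) and 98 mm above it; fully back it is 113 mm behind and 39 mm above it. It may be pinched from above across the jig's x, and turns within the fingers
- med0: turned wooden medallion, a disc 46 mm across and 20 mm thick with a cross inlaid in both faces (either face may be up), 35 g. Origin at the disc's centre (10 mm above what it lies on), z along the disc's axis; from its rim a lug 12 mm wide and 12 mm thick sticks out 14 mm along +x. None if absent
- med1: turned wooden medallion, a disc 46 mm across and 20 mm thick with a cross inlaid in both faces (either face may be up), 35 g. Origin at the disc's centre (10 mm above what it lies on), z along the disc's axis; from its rim a lug 12 mm wide and 12 mm thick sticks out 14 mm along +x. None if absent
- med2: turned wooden medallion, a disc 46 mm across and 20 mm thick with a cross inlaid in both faces (either face may be up), 35 g. Origin at the disc's centre (10 mm above what it lies on), z along the disc's axis; from its rim a lug 12 mm wide and 12 mm thick sticks out 14 mm along +x. None if absent
- lug0 (a point): end of medallion 0's hanging lug, 36 mm from its centre, at mid thickness
- lug1 (a point): end of medallion 1's hanging lug, 36 mm from its centre, at mid thickness
- lug2 (a point): end of medallion 2's hanging lug, 36 mm from its centre, at mid thickness
- mat: grey bench mat, fixed, 320 mm (x) by 170 mm (y), 4 mm thick, on which the medallions start; origin under its centre; it may be on the left or the right of the jig
- board: wooden drying board, fixed, 320 mm (x) by 170 mm (y), top 12 mm above the bench; origin under its centre; on the other side of the jig from the mat
- glue: bystander: glue bottle 56 mm wide, 150 mm tall, standing; origin under it; not to be moved
- mallet: bystander: hammer 240 mm long lying on the bench; not to be moved
- pins: bystander: small open wooden box 90 x 120 x 45 mm; origin under it; not to be moved
Things that resemble listed ones, but are neither listed nor needed, are in the scene too. What is shaped like the med0 but pink or yellow is not meant. Leave any yellow look-alike of the med1 alone.

How it is judged:
By the outcome, as a careful person would: the job done as asked, in the order asked, and still so for the second after the job is handed in, with the robot touching nothing.
Of med0, med1, med2 only 2 to 3 are there at a start; the rules pass over those that are not, and their reading is None.
At some moment in a run one of med0, med1, med2 may be knocked a few centimetres aside while the robot is not near it.
Once in a run the grip may slacken for a moment while it holds something.
It also fails if it takes over 210 s, if anything falls off the work surface, if the arm or the gripper's body presses on something with over 40 N, if the wrist force passes 120 N, or if a joint passes its speed limit or range.

ROBOT

A 7-joint arm with a two-finger parallel gripper is mounted at the origin on the work surface. World frame = base frame: x ahead of the robot, y to its left, z up, the work surface at z = 0. Lengths are in mm, angles in rad, forces in N, time in s.
With the tool pointing down it reaches from about 400 to 875 mm from the base axis. Payload 19.3 kg.
Tool frame: the origin (TCP) lies at the very end of the fingers, on their centre line; the grasp point (between the pads) lies 19 mm behind it (pinch_z is the distance from the TCP to the grasp point, in mm); z points along the fingers, y is the line along which they close (so a half turn about z gives the same grasp; the last joint's range is limited). The gripper opens to 85 mm and grips with 20 to 120 N. Pads are 22 mm wide; open, the fingers measure 114 mm over their backs; the gripper's body (76 mm by 85 mm) begins 54 mm behind the grasp point. The pads swing forward as they close: fully open they stand 13 mm farther back than shut.
Start: joints at [-1.364, 0.521, -0.036, 1.599, 0.021, 1.021, -0.113], TCP at [170.818, 601.195, 231.291] pointing down, gripper open.
Joint ranges: [-2.91, 2.91], [-0.3, 2.13], [-1.5, 1.42], [0.17, 2.43], [-1.26, 4.41], [0.16, 1.93], [-2.52, 2.52]. Speed limits (rad/s): [1.89, 1.89, 2.39, 2.39, 3.01, 3.01, 3.01].

INTERFACE

Orientations are given as a rotation vector (axis times angle).
In Python, from workcell import * gives the robot as it stands.
- The arm moves only by the tool apply_moves, never from a script. Its argument "commands" is a list of rows, each a list of 3 entries, a list of its own where there are three numbers: the shift along the tool's x, y, z as a fraction of full scale, then the turn about the tool's z as a fraction of full scale, then the opening, from -1 (shut) to 1 (fully open). In form: [[[x, y, z], yaw, jaw], ...]. A call has 1 to 5 rows; each row shifts and turns the commanded pose from where the row before left it, along the tool's axes as they then stand; what a row does not reach is not made up. Full scale, the value 1, is 50 mm for a shift and 5 degrees for a turn. A row lasts 1/8 s, in which the tool goes at most 62.5 mm and 10.7 degrees, less where a joint would pass 70% of its speed; a pose out of reach is approached as far as the arm can. A call with a number of a shift or a turn outside -1 to 1 is refused whole. A call with a gripper value outside its range is refused whole. The fingers move at their own pace and stop on an object; the grip force is fixed at half the most. Time passes only in rows, so rows that do not move let the fingers close. It gives the time, the measured TCP pose, the force, the opening and the grip force at its end, in the units of the state.
- observe(): the state, without advancing time (a new reading comes with each control period).
- read_camera(name): name is "side" or "top"; returns a dict with "pixels" (480x640x3 uint8, red, green, blue), "depth" (480x640 float32, mm along the optical axis (not along the pixel's ray), 0 where there is no reading), "fx", "fy", "cx", "cy" (pixels), "pose" (4x4, takes a point from camera to world coordinates). Camera axes: x right, y down, z forward; pixel columns grow to the right and rows downward; lengths in mm; the calibration is good to about 2 mm. A picture is of the moment at which its call begins.
- finish_job(): hands the job in; it is judged then, once.
The state is a dict: "clock": time; "qpos": joint angles; "qvel": joint speeds; "joint_efforts": joint torques, N m; "position": TCP position; "eef_rot": TCP orientation; "wrist_force": force on the tool from outside, world axes, zero at the start; "ft_torque": the same for the moment, N m; "grip_width": opening from 0.0 (shut) to 1.0 (fully open); "gripper_force": force on a finger pad.
Only numpy, scipy, OpenCV 4.12 (cv2) and the standard library are available. Lean on these libraries where they do the work, as an engineer would, in place of code of your own. Each camera call takes 0.05 s, during which the arm holds its last target. There are 200 camera calls.

## Working session

There is one attempt and no reset: what is moved stays moved. The work goes in short steps, Python scripts to look and compute and a tool call to move; the robot and the scene stay as the last step left them, time stands still between calls to the robot, and variables do not carry over. Pictures are saved under pics/ and viewed, at most 14 in all, crops included, and the job is handed in when it is done.

Besides the shell and the picture viewer there is one more tool, called by a JSON object that holds its "fn" and its "kwargs". apply_moves: Moves the arm, as the interface text tells. Shift numbers are shares of 50 mm and turn numbers shares of 5 degrees, none past 1 either way. Its arguments: {"type":"object","properties":{"commands":{"type":"array"}},"required":["commands"]}

```bash
mkdir -p pics; cat > h.py <<'E'
from workcell import *
import numpy as np, cv2
from scipy.spatial.transform import Rotation as R
def pix2w(c,u,v,z=None):
    u=float(u);v=float(v)
    d=np.array([(u-c['cx'])/c['fx'],(v-c['cy'])/c['fy'],1.])
    P=np.array(c['pose'])
    if z is None: t=np.median(c['depth'][int(v)-1:int(v)+2,int(u)-1:int(u)+2])
    else: t=(z-P[2,3])/(P[:3,:3]@d)[2]
    return P[:3,:3]@(d*t)+P[:3,3]
def w2pix(c,p):
    P=np.array(c['pose']); q=P[:3,:3].T@(np.array(p)-P[:3,3])
    return c['fx']*q[0]/q[2]+c['cx'],c['fy']*q[1]/q[2]+c['cy']
def save(c,n): cv2.imwrite('pics/'+n+'.png',c['pixels'][:,:,::-1])
E
python3 - <<'E'
from h import *
s=observe(); print(s)
for n in('top','side'):
    c=read_camera(n); save(c,n+'0'); print(n,c['fx'],c['cx'],c['cy'],np.round(c['pose'],3))
    np.savez('pics/'+n+'0.npz',**c)
E
```

```text
{'clock': 0.0, 'qpos': array([-1.36419962,  0.52201017, -0.03632196,  1.59995803,  0.021181  ,
        1.02111755, -0.11279881]), 'qvel': array([ 0.00155225, -0.00022652, -0.00055797, -0.00024695,  0.00065829,
        0.00038478, -0.00079236]), 'joint_efforts': array([-1.16759802e-03, -9.27118707e+01,  1.97943114e+00, -3.69940960e+01,
        1.78301398e-02,  8.07250181e-03, -7.22846994e-05]), 'position': array([170.74220499, 600.89350607, 230.746084  ]), 'eef_rot': array([-4.33430234e-01, -3.11146046e+00,  1.73626107e-03]), 'wrist_force': array([-0.057634  , -0.14084577,  1.01835859]), 'ft_torque': array([-0.02131961, -0.00226257, -0.00479518]), 'gripper_force': 0.0, 'grip_width': 0.9970164244891253}
top 482.0772121019936 320.0352566292023 240.38144437864025 [[ 2.000000e-03 -9.940000e-01  1.080000e-01  3.999570e+02]
 [-1.000000e+00 -2.000000e-03 -1.000000e-03 -1.052300e+01]
 [ 1.000000e-03 -1.080000e-01 -9.940000e-01  1.269091e+03]
 [ 0.000000e+00  0.000000e+00  0.000000e+00  1.000000e+00]]
side 544.4736026657929 320.38818182689215 245.9392611876074 [[ 9.12000e-01 -2.73000e-01  3.05000e-01  1.67785e+02]
 [-4.09000e-01 -6.13000e-01  6.76000e-01 -8.69771e+02]
 [ 3.00000e-03 -7.41000e-01 -6.71000e-01  9.78943e+02]
 [ 0.00000e+00  0.00000e+00  0.00000e+00  1.00000e+00]]
```

View pics/top0.png

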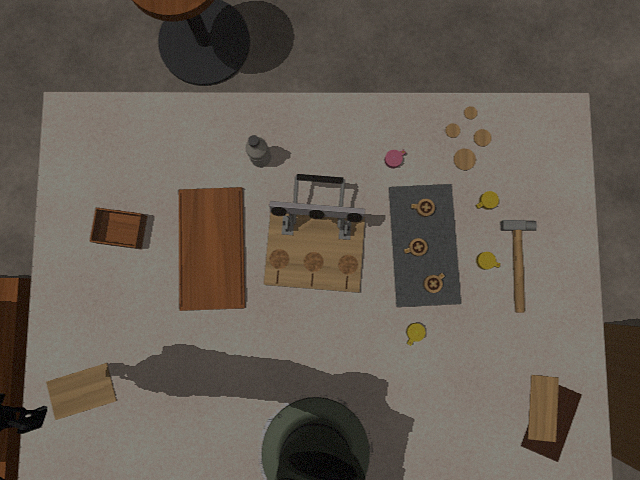

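View pics/side0.png

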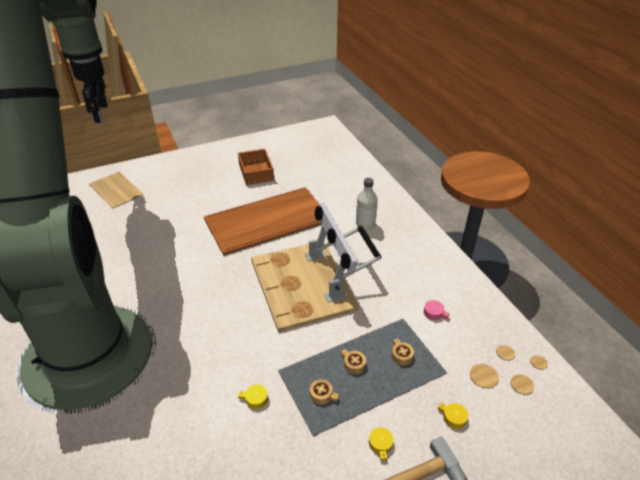

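The top view shows the mat with three medallions at about (426,207), (419,247) and (433,284). The jig pads are at (279,260), (313,261) and (348,264), the arm is fully back, and the board is at (212,248). I'll enlarge crops of both views.

```bash
python3 - <<'E'
import cv2
t=cv2.imread('pics/top0.png'); s=cv2.imread('pics/side0.png')
cv2.imwrite('pics/c1.png',cv2.resize(t[170:310,260:460],None,fx=4,fy=4,interpolation=cv2.INTER_CUBIC))
cv2.imwrite('pics/c2.png',cv2.resize(s[230:420,250:450],None,fx=3,fy=3,interpolation=cv2.INTER_CUBIC))
E
```

```text
(no output)
```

View pics/c1.png

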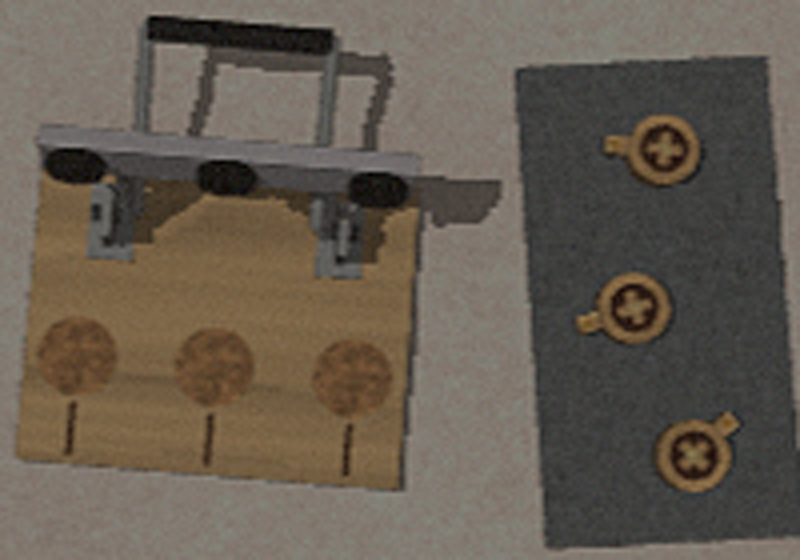

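View pics/c2.png

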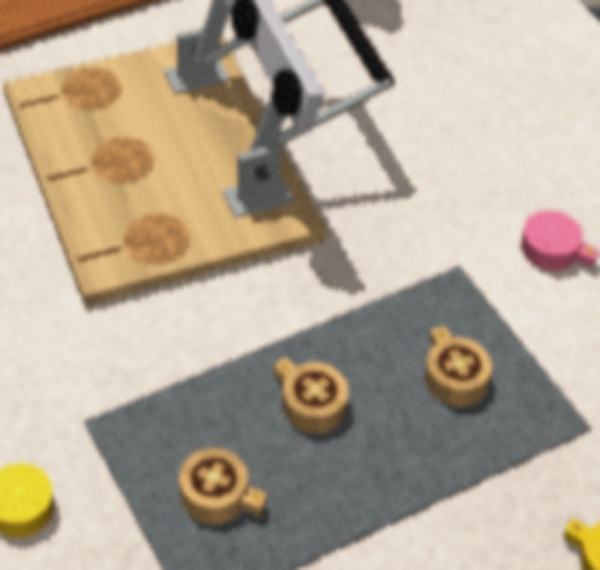

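The top crop gives pads at (77,356), (214,366) and (352,377), and medallions A (664,149), B (633,308) and C (692,455), with lugs at (604,144), (580,325) and (738,417). The side crop gives pads at (91,88), (122,160) and (157,238), and A (458,362), B (314,388) and C (214,478). Next I triangulate.

```bash
cat >> h.py <<'E'
def tri(ct,pt,cs,ps):
    A=[];b=[]
    for c,p in((ct,pt),(cs,ps)):
        P=np.array(c['pose']);d=P[:3,:3]@np.array([(p[0]-c['cx'])/c['fx'],(p[1]-c['cy'])/c['fy'],1.]);d/=np.linalg.norm(d)
        M=np.eye(3)-np.outer(d,d);A.append(M);b.append(M@P[:3,3])
    x=np.linalg.solve(A[0]+A[1],b[0]+b[1]);return x
E
python3 - <<'E'
from h import *
T=dict(np.load('pics/top0.npz'));S=dict(np.load('pics/side0.npz'))
t=lambda x,y:(260+(x-1.5)/4,170+(y-1.5)/4); s=lambda x,y:(250+(x-1)/3,230+(y-1)/3)
names=['padL','padM','padR','A','B','C','gripL','gripR']
tt=[(77,356),(214,366),(352,377),(664,149),(633,308),(692,455),(148,28),(333,42)]
ss=[(91,88),(122,160),(157,238),(458,362),(314,388),(214,478),None,(390,80)]
for n,a,b in zip(names,tt,ss):
    u=t(*a); print(n,'depth',pix2w(T,*u).round(1), 'tri',tri(T,u,S,s(*b)).round(1) if b else '', 'side depth',pix2w(S,*s(*b)).round(1) if b else '')
for n,a in zip('ABC',[(604,144),(580,325),(738,417)]):
    print('lug',n,pix2w(T,*t(*a),z=20).round(1))
for a in [(71,403),(68,455),(210,412),(207,465),(349,423),(346,475)]: print('line',pix2w(T,*t(*a),z=15).round(1))
for a in [(179,188),(243,187),(245,308),(180,310)]: print('board',pix2w(T,*a,z=12).round(1))
print('board z',pix2w(T,212,248).round(1),'mat z',pix2w(T,400,290).round(1))
for a in [(389,186),(452,185),(460,304),(397,306)]: print('mat',pix2w(T,*a,z=4).round(1))
E
```

```text
padL depth [487.7  95.6  15.4] tri [488.9  95.1  17.1] side depth [490.4  95.5  16.4]
padM depth [481.5   6.3  13.9] tri [482.2   6.1  15.9] side depth [483.4   6.9  14.8]
padR depth [474.5 -83.6  13.7] tri [475.4 -83.7  16.6] side depth [476.6 -83.4  16. ]
A depth [ 624.4 -288.7   20. ] tri [ 624.3 -287.7   25.9] side depth [ 625.7 -287.4   25. ]
B depth [ 519.2 -265.6   23.2] tri [ 519.9 -265.5   25.4] side depth [ 521.1 -265.3   24.9]
C depth [ 424.2 -301.6   23.9] tri [ 425.5 -302.2   23. ] side depth [ 426.  -304.2   25.8]
gripL depth [686.8  47.1  93.2] tri  side depth 
gripR depth [677.6 -67.8  96. ] tri [681.  -68.9  93.4] side depth [683.6 -69.9  94.1]
lug A [ 627.7 -249.3   20. ]
lug B [ 508.3 -231.6   20. ]
lug C [ 448.8 -332.8   20. ]
line [457.1  99.1  15. ]
line [423.5 100.7  15. ]
line [451.5   8.8  15. ]
line [417.2  10.6  15. ]
line [444.6 -81.4  15. ]
line [411.  -79.4  15. ]
board [675. 363.  12.]
board [678.2 193.2  12. ]
board [360.  181.9  12. ]
board [354.5 349.6  12. ]
board z [515.6 271.7   9.9] mat z [ 407.2 -220.9    2.7]
mat [ 683.6 -195.6    4. ]
mat [ 686.8 -364.1    4. ]
mat [ 371.3 -376.3    4. ]
mat [ 365.7 -212.2    4. ]
```

```bash
cat >> h.py <<'E'
def pose():
    s=observe(); M=R.from_rotvec(s['eef_rot']).as_matrix()
    return s, np.array(s['position']), np.degrees(np.arctan2(M[1,1],M[0,1]))
def plan(wps,jaw,step=42):
    """rows through waypoints (x,y,z,world angle of tool y deg)"""
    import json
    s,p,a=pose(); print('t',round(s['clock'],2),'p',p.round(1),'ang',round(a,1),'w',round(s['grip_width'],3),'F',round(s['gripper_force'],1),s['wrist_force'].round(1))
    rows=[]
    for x,y,z,ang in wps:
        d=np.array([x,y,z])-p; n=int(max(1,np.ceil(np.linalg.norm(d)/step),np.ceil(abs(ang-a)/5)))
        p0,a0=p.copy(),a
        for i in range(1,n+1):
            e=p0+d*i/n-p; r=np.radians(a)
            ty=np.array([np.cos(r),np.sin(r),0]); tx=np.array([-np.sin(r),np.cos(r),0])
            sh=np.round(np.array([e@tx,e@ty,-e[2]])/50,2); yw=round(-(a0+(ang-a0)*i/n-a)/5,2)
            p=p+50*(sh[0]*tx+sh[1]*ty)+[0,0,-50*sh[2]]; a-=5*yw
            rows.append([[float(v)+0 for v in sh],float(yw)+0,jaw])
    for i in range(0,len(rows),5): print(json.dumps(rows[i:i+5]).replace(' ',''))
E
python3 - <<'E'
from h import *
plan([(480,100,235,40),(624.5,-288,120,-5)],1)
E
```

```text
t 0.1 p [170.7 600.9 230.8] ang 74.1 w 0.997 F 0.0 [ 0.3 -0.8  0. ]
[[[-0.58,-0.53,-0.01],0.46,1],[[-0.6,-0.51,0.0],0.45,1],[[-0.62,-0.48,-0.01],0.46,1],[[-0.64,-0.46,0.0],0.45,1],[[-0.65,-0.43,-0.01],0.46,1]]
[[[-0.67,-0.4,0.0],0.45,1],[[-0.69,-0.38,-0.01],0.46,1],[[-0.7,-0.35,0.0],0.45,1],[[-0.72,-0.32,-0.01],0.46,1],[[-0.73,-0.3,-0.01],0.45,1]]
[[[-0.74,-0.26,0.0],0.46,1],[[-0.75,-0.24,-0.01],0.45,1],[[-0.75,-0.2,0.0],0.46,1],[[-0.77,-0.18,-0.01],0.45,1],[[-0.77,-0.14,0.0],0.46,1]]
[[[-0.71,-0.25,0.21],0.82,1],[[-0.73,-0.2,0.21],0.82,1],[[-0.73,-0.15,0.21],0.81,1],[[-0.75,-0.1,0.21],0.82,1],[[-0.75,-0.04,0.2],0.82,1]]
[[[-0.75,0.01,0.21],0.82,1],[[-0.75,0.07,0.21],0.82,1],[[-0.75,0.12,0.21],0.81,1],[[-0.73,0.17,0.21],0.82,1],[[-0.72,0.22,0.21],0.82,1]]
[[[-0.7,0.28,0.21],0.82,1]]
```

{"fn": "apply_moves", "kwargs": {"commands": [[[-0.58, -0.53, -0.01], 0.46, 1], [[-0.6, -0.51, 0.0], 0.45, 1], [[-0.62, -0.48, -0.01], 0.46, 1], [[-0.64, -0.46, 0.0], 0.45, 1], [[-0.65, -0.43, -0.01], 0.46, 1]]}}

```text
clock: 0.72
position: [274.3, 432.8, 232.6]
eef_rot: [-0.742, -3.053, 0.001]
wrist_force: [1.0, 0.5, -0.9]
grip_width: 1.002
gripper_force: 0.0
```

{"fn": "apply_moves", "kwargs": {"commands": [[[-0.67, -0.4, 0.0], 0.45, 1], [[-0.69, -0.38, -0.01], 0.46, 1], [[-0.7, -0.35, 0.0], 0.45, 1], [[-0.72, -0.32, -0.01], 0.46, 1], [[-0.73, -0.3, -0.01], 0.45, 1]]}}

```text
clock: 1.35
position: [377.4, 265.8, 234.2]
eef_rot: [-1.04, -2.964, 0.0]
wrist_force: [0.9, 0.2, 0.0]
grip_width: 0.996
gripper_force: 0.0
```

{"fn": "apply_moves", "kwargs": {"commands": [[[-0.74, -0.26, 0.0], 0.46, 1], [[-0.75, -0.24, -0.01], 0.45, 1], [[-0.75, -0.2, 0.0], 0.46, 1], [[-0.77, -0.18, -0.01], 0.45, 1], [[-0.77, -0.14, 0.0], 0.46, 1]]}}

```text
clock: 1.98
position: [480.5, 99.1, 235.2]
eef_rot: [-1.33, -2.846, 0.0]
wrist_force: [-0.1, 0.6, 0.6]
grip_width: 0.999
gripper_force: 0.0
```

```bash
python3 - <<'E'
from h import *
plan([(520,-210,235,10),(624.5,-288,110,-5)],1)
E
```

```text
t 1.98 p [480.5  99.1 235.2] ang 39.9 w 0.999 F 0.0 [-0.1  0.6  0.6]
[[[-0.66,-0.42,0.0],0.75,1],[[-0.68,-0.38,0.0],0.75,1],[[-0.7,-0.33,0.0],0.74,1],[[-0.73,-0.28,0.0],0.75,1],[[-0.74,-0.24,0.0],0.75,1]]
[[[-0.76,-0.19,0.0],0.75,1],[[-0.76,-0.13,0.0],0.75,1],[[-0.78,-0.09,0.0],0.74,1],[[-0.38,0.36,0.5],0.6,1],[[-0.36,0.37,0.5],0.6,1]]
[[[-0.34,0.4,0.5],0.6,1],[[-0.32,0.41,0.5],0.6,1],[[-0.3,0.43,0.5],0.6,1]]
```

{"fn": "apply_moves", "kwargs": {"commands": [[[-0.66, -0.42, 0.0], 0.75, 1], [[-0.68, -0.38, 0.0], 0.75, 1], [[-0.7, -0.33, 0.0], 0.74, 1], [[-0.73, -0.28, 0.0], 0.75, 1], [[-0.74, -0.24, 0.0], 0.75, 1]]}}

```text
clock: 2.6
position: [504.8, -94.1, 235.2]
eef_rot: [-1.775, -2.592, 0.0]
wrist_force: [0.8, 1.1, 0.3]
grip_width: 1.001
gripper_force: 0.0
```

{"fn": "apply_moves", "kwargs": {"commands": [[[-0.76, -0.19, 0.0], 0.75, 1], [[-0.76, -0.13, 0.0], 0.75, 1], [[-0.78, -0.09, 0.0], 0.74, 1], [[-0.38, 0.36, 0.5], 0.6, 1], [[-0.36, 0.37, 0.5], 0.6, 1]]}}

```text
clock: 3.22
position: [562.2, -240.8, 184.5]
eef_rot: [2.143, 2.297, 0.0]
wrist_force: [-0.6, -0.2, 0.1]
grip_width: 1.002
gripper_force: 0.0
```

{"fn": "apply_moves", "kwargs": {"commands": [[[-0.34, 0.4, 0.5], 0.6, 1], [[-0.32, 0.41, 0.5], 0.6, 1], [[-0.3, 0.43, 0.5], 0.6, 1], [[0, 0, 0], 0, 1]]}}

```text
clock: 3.72
position: [624.1, -287.2, 107.6]
eef_rot: [-2.313, -2.122, 0.003]
wrist_force: [-0.8, 0.0, -0.3]
grip_width: 1.002
gripper_force: 0.0
```

```bash
python3 - <<'E'
from h import *
plan([(624.5,-288,25,-5),(624.5,-288,6,-5)],1,30)
c=read_camera('side'); s=cv2.resize(c['pixels'][230:420,250:450,::-1],None,fx=3,fy=3,interpolation=cv2.INTER_CUBIC); cv2.imwrite('pics/a1.png',s)
E
```

```text
t 3.73 p [ 624.1 -287.2  107.6] ang -5.0 w 1.002 F 0.0 [-0.8  0.  -0.3]
[[[0.0,0.0,0.55],0.0,1],[[-0.01,0.01,0.55],0.01,1],[[0.0,0.0,0.55],0.0,1],[[0.0,0.0,0.38],0.0,1]]
```

View pics/a1.png

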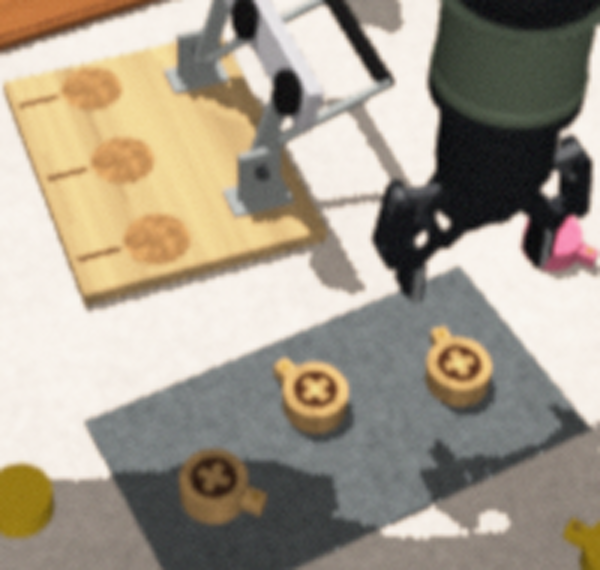

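The open fingers straddle medallion A at (458,362), clear of its lug, so I go down and grip it.

{"fn": "apply_moves", "kwargs": {"commands": [[[0.0, 0.0, 0.55], 0.0, 1], [[-0.01, 0.01, 0.55], 0.0, 1], [[0.0, 0.0, 0.55], 0.0, 1], [[0.0, 0.0, 0.38], 0.0, 1], [[0, 0, 0], 0, 1]]}}

```text
clock: 4.4
position: [624.5, -287.0, 8.4]
eef_rot: [-2.313, -2.124, 0.001]
wrist_force: [-0.5, -0.6, 0.6]
grip_width: 1.0
gripper_force: 0.0
```

{"fn": "apply_moves", "kwargs": {"commands": [[[0, 0, 0], 0, -1], [[0, 0, 0], 0, -1], [[0, 0, 0], 0, -1], [[0, 0, 0], 0, -1], [[0, 0, 0], 0, -1]]}}

```text
clock: 5.03
position: [625.6, -287.7, 10.3]
eef_rot: [2.314, 2.123, 0.001]
wrist_force: [-2.9, 1.2, 13.3]
grip_width: 0.51
gripper_force: 59.4
```

```bash
python3 - <<'E'
from h import *
plan([(624.5,-288,60,-5)],-1,30)
E
```

```text
t 5.03 p [ 625.6 -287.7   10.3] ang -4.9 w 0.51 F 59.4 [-2.9  1.2 13.3]
[[[0.0,-0.01,-0.5],0.01,-1],[[-0.01,-0.01,-0.49],0.01,-1]]
```

{"fn": "apply_moves", "kwargs": {"commands": [[[0, 0, -0.5], 0, -1], [[0, 0, -0.5], 0, -1], [[0, 0, -0.5], 0, -1], [[0, 0, -0.5], 0, -1], [[0, 0, 0], 0, -1]]}}

```text
clock: 5.65
position: [626.2, -288.1, 112.4]
eef_rot: [2.312, 2.121, 0.003]
wrist_force: [0.0, 0.0, -1.8]
grip_width: 0.506
gripper_force: 61.1
```

```bash
python3 - <<'E'
from h import *
plan([(450,-170,110,40),(488.9,95.3,110,85.7)],-1,40)
E
```

```text
t 5.65 p [ 626.2 -288.1  112.4] ang -4.9 w 0.506 F 61.1 [ 0.   0.  -1.8]
[[[0.23,-0.41,0.01],-1.0,-1],[[0.26,-0.39,0.0],-1.0,-1],[[0.3,-0.37,0.01],-0.99,-1],[[0.32,-0.34,0.0],-1.0,-1],[[0.36,-0.31,0.01],-1.0,-1]]
[[[0.38,-0.28,0.0],-1.0,-1],[[0.4,-0.24,0.01],-1.0,-1],[[0.43,-0.21,0.0],-1.0,-1],[[0.44,-0.17,0.01],-0.99,-1],[[0.36,0.4,0.0],-0.91,-1]]
[[[0.32,0.43,0.0],-0.92,-1],[[0.29,0.45,0.0],-0.91,-1],[[0.25,0.47,0.0],-0.92,-1],[[0.21,0.5,0.0],-0.91,-1],[[0.17,0.5,0.0],-0.92,-1]]
[[[0.14,0.52,0.0],-0.91,-1],[[0.08,0.53,0.0],-0.91,-1],[[0.05,0.54,0.0],-0.92,-1],[[0.01,0.53,0.0],-0.91,-1]]
```

{"fn": "apply_moves", "kwargs": {"commands": [[[0.23, -0.41, 0.01], -1.0, -1], [[0.26, -0.39, 0.0], -1.0, -1], [[0.3, -0.37, 0.01], -0.99, -1], [[0.32, -0.34, 0.0], -1.0, -1], [[0.36, -0.31, 0.01], -1.0, -1]]}}

```text
clock: 6.28
position: [526.4, -221.4, 107.7]
eef_rot: [1.797, 2.576, 0.0]
wrist_force: [-0.4, -0.1, -1.0]
grip_width: 0.508
gripper_force: 61.1
```

{"fn": "apply_moves", "kwargs": {"commands": [[[0.38, -0.28, 0.0], -1.0, -1], [[0.4, -0.24, 0.01], -1.0, -1], [[0.43, -0.21, 0.0], -1.0, -1], [[0.44, -0.17, 0.01], -0.99, -1], [[0.36, 0.4, 0.0], -0.91, -1]]}}

```text
clock: 6.9
position: [451.0, -143.0, 106.8]
eef_rot: [-1.213, -2.898, 0.001]
wrist_force: [1.2, 0.5, 0.6]
grip_width: 0.508
gripper_force: 61.2
```

{"fn": "apply_moves", "kwargs": {"commands": [[[0.32, 0.43, 0.0], -0.92, -1], [[0.29, 0.45, 0.0], -0.91, -1], [[0.25, 0.47, 0.0], -0.92, -1], [[0.21, 0.5, 0.0], -0.91, -1], [[0.17, 0.5, 0.0], -0.92, -1]]}}

```text
clock: 7.52
position: [472.3, -9.5, 106.7]
eef_rot: [0.61, 3.081, -0.0]
wrist_force: [0.8, -0.4, -0.6]
grip_width: 0.507
gripper_force: 61.2
```

{"fn": "apply_moves", "kwargs": {"commands": [[[0.14, 0.52, 0.0], -0.91, -1], [[0.08, 0.53, 0.0], -0.91, -1], [[0.05, 0.54, 0.0], -0.92, -1], [[0.01, 0.53, 0.0], -0.91, -1], [[0, 0, 0], 0, -1]]}}

```text
clock: 8.15
position: [487.8, 98.5, 106.2]
eef_rot: [0.109, 3.14, 0.001]
wrist_force: [0.4, -1.2, -0.3]
grip_width: 0.508
gripper_force: 61.2
```

```bash
python3 - <<'E'
from h import *
plan([(488.9,95.3,30,85.7),(488.9,95.3,22.5,85.7)],-1,20)
c=read_camera('side'); s=cv2.resize(c['pixels'][210:350,240:380,::-1],None,fx=4,fy=4,interpolation=cv2.INTER_CUBIC); cv2.imwrite('pics/a2.png',s)
E
```

```text
t 8.15 p [487.8  98.5 106.2] ang 86.0 w 0.508 F 61.2 [ 0.4 -1.2 -0.3]
[[[-0.01,-0.02,0.38],0.02,-1],[[0.0,-0.01,0.38],0.01,-1],[[-0.01,-0.02,0.38],0.02,-1],[[-0.01,-0.01,0.38],0.01,-1],[[0.0,0.0,0.15],0.0,-1]]
```

View pics/a2.png

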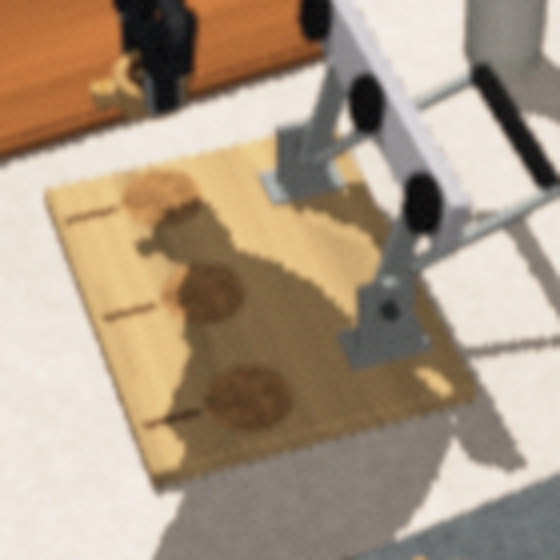

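Medallion A hangs above pad 2, around (140,90) in the crop, with its lug pointing to jig front. I lower it.

{"fn": "apply_moves", "kwargs": {"commands": [[[-0.01, -0.02, 0.38], 0.02, -1], [[0.0, -0.01, 0.38], 0.01, -1], [[-0.01, -0.02, 0.38], 0.02, -1], [[-0.01, -0.01, 0.38], 0.01, -1], [[0.0, 0.0, 0.0], 0.0, -1]]}}

```text
clock: 8.82
position: [488.1, 92.0, 29.4]
eef_rot: [-0.128, -3.137, 0.002]
wrist_force: [-0.5, -0.2, 0.3]
grip_width: 0.509
gripper_force: 61.3
```

```bash
python3 - <<'E'
from h import *
plan([(488.9,95.3,22.5,85.7)],-1,20)
E
```

```text
t 8.82 p [488.1  92.   29.4] ang 85.3 w 0.509 F 61.3 [-0.5 -0.2  0.3]
[[[-0.01,0.07,0.14],-0.07,-1]]
```

{"fn": "apply_moves", "kwargs": {"commands": [[[0, 0, 0], 0, -1], [[0, 0, 0], 0, -1], [[0, 0, 0], 0, -1]]}}

```text
clock: 9.2
position: [489.1, 92.8, 30.8]
eef_rot: [0.126, 3.138, 0.0]
wrist_force: [0.6, -0.6, -0.3]
grip_width: 0.512
gripper_force: 61.3
```

```bash
python3 - <<'E'
from h import *
plan([(488.9,95.3,22.5,85.7)],-1,20)
E
```

```text
t 9.2 p [489.1  92.8  30.8] ang 85.4 w 0.512 F 61.3 [ 0.6 -0.6 -0.3]
[[[0.01,0.05,0.17],-0.06,-1]]
```

{"fn": "apply_moves", "kwargs": {"commands": [[[0.01, 0.05, 0.1], -0.06, -1], [[0, 0, 0.06], 0, -1], [[0, 0, 0], 0, -1], [[0, 0, 0], 0, -1], [[0, 0, 0], 0, -1]]}}

```text
clock: 9.82
position: [488.6, 95.3, 22.4]
eef_rot: [0.118, 3.139, -0.0]
wrist_force: [-0.2, 0.2, -1.2]
grip_width: 0.508
gripper_force: 61.2
```

{"fn": "apply_moves", "kwargs": {"commands": [[[0, 0, 0.02], 0, -1], [[0, 0, 0], 0, -1], [[0, 0, 0], 0, -1]]}}

```text
clock: 10.2
position: [488.5, 95.3, 21.3]
eef_rot: [-0.118, -3.139, 0.0]
wrist_force: [-0.4, -0.4, -0.5]
grip_width: 0.508
gripper_force: 61.5
```

{"fn": "apply_moves", "kwargs": {"commands": [[[0, 0, 0.02], 0, -1], [[0, 0, 0], 0, -1], [[0, 0, 0], 0, -1]]}}

```text
clock: 10.58
position: [488.5, 95.3, 21.1]
eef_rot: [0.118, 3.139, 0.0]
wrist_force: [-6.2, -1.2, 25.3]
grip_width: 0.509
gripper_force: 64.0
```

{"fn": "apply_moves", "kwargs": {"commands": [[[0, 0, 0.02], 0, -1], [[0, 0, 0], 0, -1], [[0, 0, 0], 0, -1]]}}

```text
clock: 10.95
position: [488.6, 95.3, 21.0]
eef_rot: [0.119, 3.139, 0.001]
wrist_force: [-12.9, -2.6, 50.2]
grip_width: 0.508
gripper_force: 66.5
```

{"fn": "apply_moves", "kwargs": {"commands": [[[0, 0, 0.02], 0, -1], [[0, 0, 0], 0, -1], [[0, 0, 0], 0, -1]]}}

```text
clock: 11.32
position: [488.7, 95.4, 20.8]
eef_rot: [0.119, 3.138, 0.001]
wrist_force: [-18.6, -2.2, 75.5]
grip_width: 0.511
gripper_force: 69.0
```

{"fn": "apply_moves", "kwargs": {"commands": [[[0, 0, -0.05], 0, -1], [[0, 0, 0], 0, 0.3], [[0, 0, 0], 0, 0.7], [[0, 0, 0], 0, 0.7], [[0, 0, 0], 0, 0.7]]}}

```text
clock: 11.95
position: [488.4, 95.3, 20.6]
eef_rot: [-0.118, -3.139, 0.0]
wrist_force: [-0.5, -0.3, 0.1]
grip_width: 0.852
gripper_force: 0.0
```

{"fn": "apply_moves", "kwargs": {"commands": [[[0, 0, -0.4], 0, 1], [[0, 0, -0.9], 0, 1], [[0, 0, -0.9], 0, 1], [[0, 0, 0], 0, 1]]}}

```text
clock: 12.45
position: [490.0, 95.6, 133.6]
eef_rot: [0.118, 3.135, 0.003]
wrist_force: [-0.2, 0.6, 0.1]
grip_width: 0.998
gripper_force: 0.0
```

```bash
python3 - <<'E'
from h import *
plan([(450,-130,115,50),(520,-265.5,110,19)],1,40)
T=read_camera('top');S=read_camera('side')
np.savez('pics/T1.npz',**T);np.savez('pics/S1.npz',**S)
a=cv2.resize(T['pixels'][170:310,260:460],None,fx=4,fy=4,interpolation=cv2.INTER_CUBIC)
b=cv2.resize(S['pixels'][230:420,250:450],None,fx=3,fy=3,interpolation=cv2.INTER_CUBIC)
cv2.imwrite('pics/a3.png',b[:,:,::-1]);cv2.imwrite('pics/a4.png',a[:,:,::-1])
E
```

```text
t 12.45 p [490.   95.6 133.6] ang 85.7 w 0.998 F 0.0 [-0.2  0.6  0.1]
[[[0.06,-0.57,0.05],0.89,1],[[0.01,-0.57,0.04],0.89,1],[[-0.03,-0.57,0.05],0.9,1],[[-0.08,-0.57,0.05],0.89,1],[[-0.12,-0.56,0.04],0.89,1]]
[[[-0.16,-0.55,0.05],0.89,1],[[-0.21,-0.54,0.05],0.89,1],[[-0.24,-0.51,0.04],0.89,1],[[-0.4,-0.17,0.01],0.89,1],[[-0.42,-0.14,0.02],0.88,1]]
[[[-0.42,-0.1,0.01],0.89,1],[[-0.43,-0.07,0.02],0.89,1],[[-0.44,-0.04,0.01],0.88,1],[[-0.43,0.0,0.02],0.89,1],[[-0.44,0.03,0.01],0.88,1]]
```

View pics/a3.png

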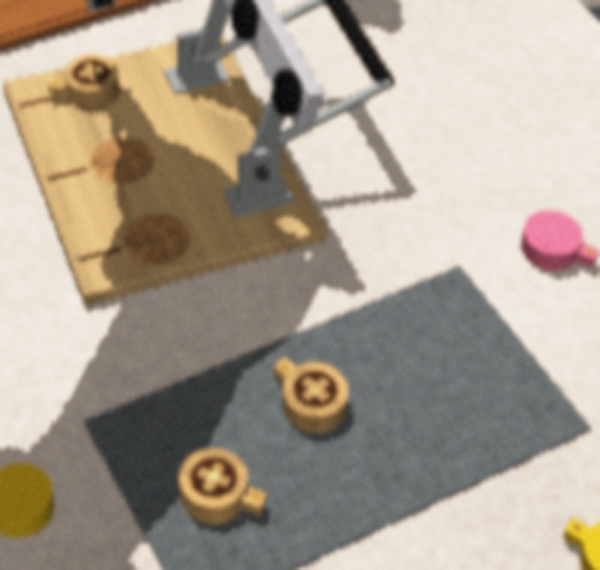

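A sits on pad 2 at (93,75) with its lug along the line. B and C are undisturbed at (314,388) and (214,478). B is next.

{"fn": "apply_moves", "kwargs": {"commands": [[[0.06, -0.57, 0.05], 0.89, 1], [[0.01, -0.57, 0.04], 0.89, 1], [[-0.03, -0.57, 0.05], 0.9, 1], [[-0.08, -0.57, 0.05], 0.89, 1], [[-0.12, -0.56, 0.04], 0.89, 1]]}}

```text
clock: 13.18
position: [462.3, -47.6, 118.2]
eef_rot: [-0.73, -3.054, 0.002]
wrist_force: [-0.0, -0.7, -0.3]
grip_width: 1.004
gripper_force: 0.0
```

{"fn": "apply_moves", "kwargs": {"commands": [[[-0.16, -0.55, 0.05], 0.89, 1], [[-0.21, -0.54, 0.05], 0.89, 1], [[-0.24, -0.51, 0.04], 0.89, 1], [[-0.4, -0.17, 0.01], 0.89, 1], [[-0.42, -0.14, 0.02], 0.88, 1]]}}

```text
clock: 13.8
position: [468.7, -170.3, 110.2]
eef_rot: [-1.305, -2.857, 0.001]
wrist_force: [0.1, -0.1, -0.5]
grip_width: 1.002
gripper_force: 0.0
```

{"fn": "apply_moves", "kwargs": {"commands": [[[-0.42, -0.1, 0.01], 0.89, 1], [[-0.43, -0.07, 0.02], 0.89, 1], [[-0.44, -0.04, 0.01], 0.88, 1], [[-0.43, 0.0, 0.02], 0.89, 1], [[-0.44, 0.03, 0.01], 0.88, 1]]}}

```text
clock: 14.42
position: [519.2, -266.7, 106.5]
eef_rot: [-1.828, -2.554, 0.001]
wrist_force: [0.2, -0.8, 1.0]
grip_width: 1.005
gripper_force: 0.0
```

{"fn": "apply_moves", "kwargs": {"commands": [[[0, 0, 0], 0, 1], [[0, 0, 0], 0, 1], [[0, 0, 0], 0, 1]]}}

```text
clock: 14.8
position: [518.7, -265.2, 107.2]
eef_rot: [-1.822, -2.559, -0.0]
wrist_force: [0.0, 0.2, -0.4]
grip_width: 1.002
gripper_force: 0.0
```

```bash
python3 - <<'E'
from h import *
plan([(520,-265.5,30,19),(520,-265.5,9,19)],1,25)
E
```

```text
t 14.8 p [ 518.7 -265.2  107.2] ang 19.1 w 1.002 F 0.0 [ 0.   0.2 -0.4]
[[[0.0,0.01,0.39],0.0,1],[[-0.01,0.0,0.38],0.01,1],[[0.0,0.01,0.39],0.0,1],[[0.0,0.0,0.38],0.01,1],[[0.0,0.0,0.42],0.0,1]]
```

View pics/a4.png

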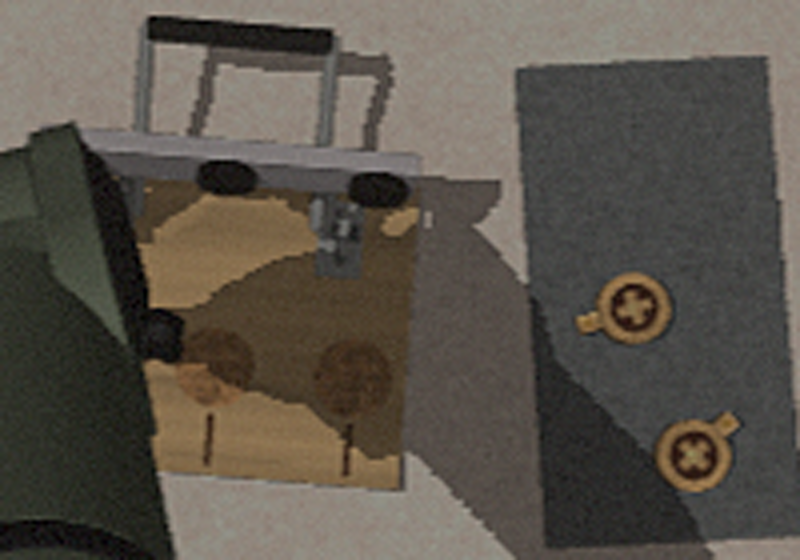

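The top view confirms B at (633,308) and C at (692,455) in the crop, unmoved. I descend on B.

{"fn": "apply_moves", "kwargs": {"commands": [[[0.0, 0.01, 0.39], 0.0, 1], [[-0.01, 0.0, 0.38], 0.01, 1], [[0.0, 0.01, 0.39], 0.0, 1], [[0.0, 0.0, 0.38], 0.01, 1], [[0.0, 0.0, 0.4], 0.0, 1]]}}

```text
clock: 15.42
position: [519.8, -265.9, 8.8]
eef_rot: [-1.826, -2.556, 0.0]
wrist_force: [0.4, -0.7, -0.3]
grip_width: 0.998
gripper_force: 0.0
```

{"fn": "apply_moves", "kwargs": {"commands": [[[0, 0, 0], 0, 1], [[0, 0, 0], 0, -1], [[0, 0, 0], 0, -1], [[0, 0, 0], 0, -1], [[0, 0, 0], 0, -1]]}}

```text
clock: 16.05
position: [520.4, -266.1, 11.5]
eef_rot: [1.825, 2.556, 0.001]
wrist_force: [-2.6, 2.2, 13.0]
grip_width: 0.511
gripper_force: 59.2
```

{"fn": "apply_moves", "kwargs": {"commands": [[[0, 0, 0], 0, -1], [[0, 0, 0], 0, -1]]}}

```text
clock: 16.3
position: [520.4, -266.1, 11.4]
eef_rot: [1.825, 2.556, 0.001]
wrist_force: [-3.0, 1.9, 13.0]
grip_width: 0.512
gripper_force: 59.2
```

{"fn": "apply_moves", "kwargs": {"commands": [[[0, 0, -0.5], 0, -1], [[0, 0, -0.5], 0, -1], [[0, 0, -0.5], 0, -1], [[0, 0, -0.5], 0, -1], [[0, 0, 0], 0, -1]]}}

```text
clock: 16.92
position: [520.9, -266.3, 112.4]
eef_rot: [1.824, 2.554, 0.002]
wrist_force: [0.8, 0.1, -0.5]
grip_width: 0.508
gripper_force: 61.2
```

{"fn": "apply_moves", "kwargs": {"commands": [[[0, 0, 0], 0, -1], [[0, 0, 0], 0, -1]]}}

```text
clock: 17.18
position: [519.6, -265.7, 109.7]
eef_rot: [-1.825, -2.556, 0.0]
wrist_force: [0.4, 0.7, -0.7]
grip_width: 0.507
gripper_force: 61.2
```

```bash
python3 - <<'E'
from h import *
plan([(450,-150,112,50),(482.2,6.2,110,85.7)],-1,40)
E
```

```text
t 17.18 p [ 519.6 -265.7  109.7] ang 18.9 w 0.507 F 61.2 [ 0.4  0.7 -0.7]
[[[0.38,-0.08,-0.01],-0.89,-1],[[0.38,-0.05,0.0],-0.88,-1],[[0.39,-0.02,-0.01],-0.89,-1],[[0.38,0.0,-0.01],-0.89,-1],[[0.39,0.04,0.0],-0.89,-1]]
[[[0.38,0.07,-0.01],-0.88,-1],[[0.37,0.1,-0.01],-0.89,-1],[[0.19,0.35,0.01],-0.89,-1],[[0.16,0.36,0.0],-0.9,-1],[[0.13,0.38,0.01],-0.89,-1]]
[[[0.11,0.38,0.0],-0.89,-1],[[0.07,0.4,0.01],-0.89,-1],[[0.04,0.39,0.0],-0.9,-1],[[0.01,0.4,0.01],-0.89,-1],[[-0.02,0.4,0.0],-0.89,-1]]
```

{"fn": "apply_moves", "kwargs": {"commands": [[[0.38, -0.08, -0.01], -0.89, -1], [[0.38, -0.05, 0.0], -0.88, -1], [[0.39, -0.02, -0.01], -0.89, -1], [[0.38, 0.0, -0.01], -0.89, -1], [[0.39, 0.04, 0.0], -0.89, -1]]}}

```text
clock: 17.8
position: [469.4, -182.6, 111.3]
eef_rot: [-1.296, -2.861, 0.0]
wrist_force: [-0.0, 0.5, -0.7]
grip_width: 0.509
gripper_force: 61.2
```

{"fn": "apply_moves", "kwargs": {"commands": [[[0.38, 0.07, -0.01], -0.88, -1], [[0.37, 0.1, -0.01], -0.89, -1], [[0.19, 0.35, 0.01], -0.89, -1], [[0.16, 0.36, 0.0], -0.9, -1], [[0.13, 0.38, 0.01], -0.89, -1]]}}

```text
clock: 18.42
position: [463.3, -90.0, 111.8]
eef_rot: [0.715, 3.059, 0.0]
wrist_force: [-0.2, -0.2, -0.9]
grip_width: 0.504
gripper_force: 61.3
```

{"fn": "apply_moves", "kwargs": {"commands": [[[0.11, 0.38, 0.0], -0.89, -1], [[0.07, 0.4, 0.01], -0.89, -1], [[0.04, 0.39, 0.0], -0.9, -1], [[0.01, 0.4, 0.01], -0.89, -1], [[-0.02, 0.4, 0.0], -0.89, -1]]}}

```text
clock: 19.05
position: [482.9, 7.4, 110.8]
eef_rot: [-0.11, -3.14, 0.0]
wrist_force: [-0.2, -0.1, -1.1]
grip_width: 0.511
gripper_force: 61.4
```

{"fn": "apply_moves", "kwargs": {"commands": [[[0, 0, 0.5], 0, -1], [[0, 0, 0.5], 0, -1], [[0, 0, 0.4], 0, -1], [[0, 0, 0], 0, -1], [[0, 0, 0], 0, -1]]}}

```text
clock: 19.68
position: [483.0, 6.4, 41.4]
eef_rot: [0.117, 3.139, 0.0]
wrist_force: [-0.2, 0.8, -0.1]
grip_width: 0.508
gripper_force: 61.4
```

{"fn": "apply_moves", "kwargs": {"commands": [[[0, 0, 0], 0, -1], [[0, 0, 0], 0, -1]]}}

```text
clock: 19.92
position: [483.0, 6.2, 41.4]
eef_rot: [0.118, 3.138, 0.0]
wrist_force: [0.3, -1.4, -0.6]
grip_width: 0.507
gripper_force: 61.4
```

```bash
python3 - <<'E'
from h import *
plan([(482.2,6.2,22.7,85.7)],-1,10)
E
```

```text
t 19.93 p [483.    6.2  41.4] ang 85.7 w 0.507 F 61.4 [ 0.3 -1.4 -0.6]
[[[0.01,0.0,0.19],0.0,-1],[[0.01,0.0,0.18],0.0,-1]]
```

{"fn": "apply_moves", "kwargs": {"commands": [[[0.01, 0.0, 0.19], 0.0, -1], [[0.01, 0.0, 0.18], 0.0, -1], [[0, 0, 0], 0, -1], [[0, 0, 0], 0, -1], [[0, 0, 0], 0, -1]]}}

```text
clock: 20.55
position: [481.7, 6.2, 22.4]
eef_rot: [0.118, 3.139, 0.0]
wrist_force: [0.6, -0.4, -1.2]
grip_width: 0.51
gripper_force: 69.9
```

{"fn": "apply_moves", "kwargs": {"commands": [[[0, 0, 0], 0, 0.3], [[0, 0, 0], 0, 0.6], [[0, 0, 0], 0, 0.6], [[0, 0, 0], 0, 0.6], [[0, 0, 0], 0, 0.6]]}}

```text
clock: 21.18
position: [481.7, 6.2, 22.3]
eef_rot: [0.118, 3.139, -0.0]
wrist_force: [-0.5, -0.3, 0.1]
grip_width: 0.795
gripper_force: 0.0
```

{"fn": "apply_moves", "kwargs": {"commands": [[[0, 0, -0.4], 0, 0.6], [[0, 0, -0.7], 0, 1], [[0, 0, -0.7], 0, 1], [[0, 0, 0], 0, 1], [[0, 0, 0], 0, 1]]}}

```text
clock: 21.8
position: [481.4, 6.2, 111.9]
eef_rot: [-0.118, -3.139, 0.0]
wrist_force: [0.4, -0.1, -0.6]
grip_width: 1.0
gripper_force: 0.0
```

```bash
python3 - <<'E'
from h import *
plan([(425.2,-302.5,105,38.2)],1,40)
E
```

```text
t 21.8 p [481.4   6.2 111.9] ang 85.7 w 1.0 F 0.0 [ 0.4 -0.1 -0.6]
[[[0.07,-0.62,0.01],0.95,1],[[0.01,-0.63,0.02],0.95,1],[[-0.04,-0.63,0.01],0.95,1],[[-0.09,-0.62,0.02],0.95,1],[[-0.14,-0.61,0.01],0.95,1]]
[[[-0.19,-0.6,0.01],0.95,1],[[-0.24,-0.58,0.02],0.95,1],[[-0.29,-0.56,0.01],0.95,1],[[-0.33,-0.53,0.01],0.95,1],[[-0.37,-0.5,0.02],0.95,1]]
```

{"fn": "apply_moves", "kwargs": {"commands": [[[0.07, -0.62, 0.01], 0.95, 1], [[0.01, -0.63, 0.02], 0.95, 1], [[-0.04, -0.63, 0.01], 0.95, 1], [[-0.09, -0.62, 0.02], 0.95, 1], [[-0.14, -0.61, 0.01], 0.95, 1]]}}

```text
clock: 22.42
position: [452.7, -149.0, 107.6]
eef_rot: [-0.765, -3.045, 0.001]
wrist_force: [-0.0, -0.1, 0.1]
grip_width: 0.993
gripper_force: 0.0
```

```bash
cat >> h.py <<'E'
def blobs(c,x0,x1,y0,y1,z0,z1,amin=30):
    """clusters of depth points in a world box -> circle fit of the disc (top faces), lug direction"""
    P=np.array(c['pose']);v,u=np.mgrid[0:480,0:640];d=c['depth'].astype(float)
    W=np.stack([(u-c['cx'])/c['fx']*d,(v-c['cy'])/c['fy']*d,d],-1)@P[:3,:3].T+P[:3,3]
    m=(d>0)&(W[...,0]>x0)&(W[...,0]<x1)&(W[...,1]>y0)&(W[...,1]<y1)&(W[...,2]>z0)&(W[...,2]<z1)
    n,l,st,ce=cv2.connectedComponentsWithStats(m.astype(np.uint8))
    for i in range(1,n):
        if st[i,4]<amin: continue
        q=W[l==i]; r=st[i]; print('px',r[:4],'n',r[4],'mean',q.mean(0).round(1),'min',q.min(0).round(0),'max',q.max(0).round(0))
E
python3 - <<'E'
from h import *
c=read_camera('side')
for S in (dict(np.load('pics/side0.npz')),c): blobs(S,360,690,-390,-190,18,29); print()
for S in (dict(np.load('pics/S1.npz')),c): blobs(S,400,540,-120,130,29,42); print()
E
```

```text
px [392 338  22  24] n 344 mean [ 625.8 -286.9   24. ] min [ 603. -311.   18.] max [ 650. -252.   29.]
px [341 349  25  22] n 361 mean [ 520.4 -265.2   23.9] min [ 498. -291.   18.] max [ 546. -230.   29.]
px [310 379  29  22] n 422 mean [ 427.7 -305.3   23.9] min [ 404. -333.   18.] max [ 455. -278.   29.]

px [310 379  29  22] n 424 mean [ 427.7 -305.2   23.9] min [ 403. -333.   18.] max [ 453. -277.   28.]

px [266 248  24  14] n 227 mean [487.5  93.6  34.8] min [454.  70.  29.] max [513. 118.  41.]

px [266 248  18  14] n 157 mean [481.4  95.6  34.8] min [455.  71.  30.] max [502. 121.  40.]
px [276 271  17  16] n 163 mean [472.3   6.9  34.8] min [446. -19.  29.] max [495.  32.  42.]
```

{"fn": "apply_moves", "kwargs": {"commands": [[[-0.19, -0.6, 0.01], 0.95, 1], [[-0.24, -0.58, 0.02], 0.95, 1], [[-0.29, -0.56, 0.01], 0.95, 1], [[-0.33, -0.53, 0.01], 0.95, 1], [[-0.37, -0.5, 0.02], 0.95, 1]]}}

```text
clock: 23.1
position: [424.6, -302.9, 104.2]
eef_rot: [-1.375, -2.823, 0.0]
wrist_force: [1.1, 0.0, 0.3]
grip_width: 0.997
gripper_force: 0.0
```

{"fn": "apply_moves", "kwargs": {"commands": [[[0, 0, 0], 0, 1], [[0, 0, 0], 0, 1], [[0, 0, 0], 0, 1]]}}

```text
clock: 23.48
position: [425.5, -301.3, 105.0]
eef_rot: [-1.37, -2.827, -0.0]
wrist_force: [0.4, 0.0, 0.6]
grip_width: 1.003
gripper_force: 0.0
```

```bash
python3 - <<'E'
from h import *
plan([(425.5,-302.5,30,38.2),(425.5,-302.5,9,38.2)],1,25)
E
```

```text
t 23.48 p [ 425.5 -301.3  105. ] ang 38.3 w 1.003 F 0.0 [0.4 0.  0.6]
[[[-0.01,-0.01,0.5],0.01,1],[[0.0,0.0,0.5],0.0,1],[[-0.01,-0.01,0.5],0.01,1],[[0.0,0.0,0.42],0.0,1]]
```

{"fn": "apply_moves", "kwargs": {"commands": [[[-0.01, -0.01, 0.5], 0.01, 1], [[0.0, 0.0, 0.5], 0.0, 1], [[-0.01, -0.01, 0.5], 0.01, 1], [[0.0, 0.0, 0.4], 0.0, 1], [[0, 0, 0], 0, 1]]}}

```text
clock: 24.1
position: [424.6, -302.7, 9.3]
eef_rot: [-1.372, -2.823, -0.001]
wrist_force: [0.7, -0.1, -0.0]
grip_width: 1.004
gripper_force: 0.0
```

{"fn": "apply_moves", "kwargs": {"commands": [[[0, 0, 0], 0, -1], [[0, 0, 0], 0, -1], [[0, 0, 0], 0, -1], [[0, 0, 0], 0, -1], [[0, 0, 0], 0, -1]]}}

```text
clock: 24.72
position: [425.6, -303.8, 11.5]
eef_rot: [1.374, 2.824, 0.0]
wrist_force: [-2.1, 3.5, 18.1]
grip_width: 0.508
gripper_force: 58.3
```

{"fn": "apply_moves", "kwargs": {"commands": [[[0, 0, 0], 0, -1], [[0, 0, 0], 0, -1]]}}

```text
clock: 24.98
position: [425.6, -303.8, 11.5]
eef_rot: [1.374, 2.824, 0.0]
wrist_force: [-3.0, 2.9, 17.5]
grip_width: 0.511
gripper_force: 58.3
```

{"fn": "apply_moves", "kwargs": {"commands": [[[0, 0, -0.5], 0, -1], [[0, 0, -0.5], 0, -1], [[0, 0, -0.5], 0, -1], [[0, 0, -0.5], 0, -1], [[0, 0, 0], 0, -1]]}}

```text
clock: 25.6
position: [426.0, -304.1, 112.2]
eef_rot: [1.373, 2.822, 0.0]
wrist_force: [-0.7, -0.3, 0.1]
grip_width: 0.508
gripper_force: 61.4
```

{"fn": "apply_moves", "kwargs": {"commands": [[[0, 0, 0], 0, -1], [[0, 0, 0], 0, -1]]}}

```text
clock: 25.85
position: [424.8, -303.5, 109.7]
eef_rot: [-1.375, -2.824, -0.0]
wrist_force: [-0.5, -0.5, -1.1]
grip_width: 0.51
gripper_force: 61.4
```

```bash
python3 - <<'E'
from h import *
plan([(475.4,-83.6,110,-94.3)],-1,40)
E
```

```text
t 25.85 p [ 424.8 -303.5  109.7] ang 38.1 w 0.51 F 61.4 [-0.5 -0.5 -1.1]
[[[0.11,0.13,0.0],0.98,-1],[[0.11,0.12,0.0],0.98,-1],[[0.13,0.11,0.0],0.98,-1],[[0.13,0.1,0.0],0.98,-1],[[0.14,0.09,0.0],0.98,-1]]
[[[0.15,0.07,0.0],0.98,-1],[[0.16,0.06,0.0],0.98,-1],[[0.16,0.05,0.0],0.99,-1],[[0.16,0.04,0.0],0.98,-1],[[0.17,0.02,0.0],0.98,-1]]
[[[0.16,0.0,0.0],0.98,-1],[[0.17,-0.01,0.0],0.98,-1],[[0.17,-0.02,0.0],0.98,-1],[[0.16,-0.04,0.0],0.98,-1],[[0.16,-0.05,0.0],0.98,-1]]
[[[0.15,-0.06,0.0],0.98,-1],[[0.15,-0.08,0.0],0.98,-1],[[0.14,-0.09,0.0],0.98,-1],[[0.14,-0.1,0.0],0.98,-1],[[0.12,-0.11,0.0],0.98,-1]]
[[[0.12,-0.12,0.0],0.98,-1],[[0.1,-0.13,0.0],0.98,-1],[[0.09,-0.14,0.0],0.99,-1],[[0.08,-0.15,0.0],0.98,-1],[[0.06,-0.15,-0.01],0.98,-1]]
[[[0.06,-0.16,0.0],0.98,-1],[[0.04,-0.17,0.0],0.98,-1]]
```

{"fn": "apply_moves", "kwargs": {"commands": [[[0.11, 0.13, 0.0], 0.98, -1], [[0.11, 0.12, 0.0], 0.98, -1], [[0.13, 0.11, 0.0], 0.98, -1], [[0.13, 0.1, 0.0], 0.98, -1], [[0.14, 0.09, 0.0], 0.98, -1]]}}

```text
clock: 26.48
position: [434.4, -262.8, 109.7]
eef_rot: [-1.946, -2.465, 0.001]
wrist_force: [-0.4, 0.4, -0.3]
grip_width: 0.509
gripper_force: 61.5
```

{"fn": "apply_moves", "kwargs": {"commands": [[[0.15, 0.07, 0.0], 0.98, -1], [[0.16, 0.06, 0.0], 0.98, -1], [[0.16, 0.05, 0.0], 0.99, -1], [[0.16, 0.04, 0.0], 0.98, -1], [[0.17, 0.02, 0.0], 0.98, -1]]}}

```text
clock: 27.1
position: [443.9, -221.9, 109.8]
eef_rot: [-2.426, -1.995, 0.001]
wrist_force: [-0.1, 0.6, 0.0]
grip_width: 0.511
gripper_force: 61.6
```

{"fn": "apply_moves", "kwargs": {"commands": [[[0.16, 0.0, 0.0], 0.98, -1], [[0.17, -0.01, 0.0], 0.98, -1], [[0.17, -0.02, 0.0], 0.98, -1], [[0.16, -0.04, 0.0], 0.98, -1], [[0.16, -0.05, 0.0], 0.98, -1]]}}

```text
clock: 27.72
position: [452.9, -181.2, 109.8]
eef_rot: [-2.794, -1.435, 0.001]
wrist_force: [0.4, 0.2, -0.1]
grip_width: 0.513
gripper_force: 61.7
```

{"fn": "apply_moves", "kwargs": {"commands": [[[0.15, -0.06, 0.0], 0.98, -1], [[0.15, -0.08, 0.0], 0.98, -1], [[0.14, -0.09, 0.0], 0.98, -1], [[0.14, -0.1, 0.0], 0.98, -1], [[0.12, -0.11, 0.0], 0.98, -1]]}}

```text
clock: 28.35
position: [462.4, -140.7, 109.8]
eef_rot: [3.035, 0.81, -0.002]
wrist_force: [-0.3, 0.5, -0.5]
grip_width: 0.51
gripper_force: 61.7
```

{"fn": "apply_moves", "kwargs": {"commands": [[[0.12, -0.12, 0.0], 0.98, -1], [[0.1, -0.13, 0.0], 0.98, -1], [[0.09, -0.14, 0.0], 0.99, -1], [[0.08, -0.15, 0.0], 0.98, -1], [[0.06, -0.15, -0.01], 0.98, -1]]}}

```text
clock: 28.98
position: [471.6, -100.2, 110.3]
eef_rot: [3.138, 0.146, -0.002]
wrist_force: [0.1, 0.0, 0.2]
grip_width: 0.507
gripper_force: 61.7
```

{"fn": "apply_moves", "kwargs": {"commands": [[[0.06, -0.16, 0.0], 0.98, -1], [[0.04, -0.17, 0.0], 0.98, -1], [[0, 0, 0.5], 0, -1], [[0, 0, 0.5], 0, -1], [[0, 0, 0.4], 0, -1]]}}

```text
clock: 29.6
position: [475.4, -83.6, 39.4]
eef_rot: [3.139, -0.118, -0.002]
wrist_force: [-0.1, -0.1, -0.6]
grip_width: 0.505
gripper_force: 61.7
```

{"fn": "apply_moves", "kwargs": {"commands": [[[0, 0, 0], 0, -1], [[0, 0, 0], 0, -1], [[0, 0, 0], 0, -1], [[0, 0, 0], 0, -1]]}}

```text
clock: 30.1
position: [476.2, -83.5, 41.2]
eef_rot: [-3.139, 0.118, -0.001]
wrist_force: [0.4, 0.1, 0.0]
grip_width: 0.507
gripper_force: 61.7
```

```bash
python3 - <<'E'
from h import *
plan([(475.4,-83.6,22.7,-94.3)],-1,10)
E
```

```text
t 30.1 p [476.2 -83.5  41.2] ang -94.3 w 0.507 F 61.7 [0.4 0.1 0. ]
[[[-0.01,0.0,0.19],0.0,-1],[[-0.01,0.0,0.18],0.0,-1]]
```

{"fn": "apply_moves", "kwargs": {"commands": [[[-0.01, 0.0, 0.19], 0.0, -1], [[-0.01, 0.0, 0.18], 0.0, -1], [[0, 0, 0], 0, -1], [[0, 0, 0], 0, -1], [[0, 0, 0], 0, -1]]}}

```text
clock: 30.72
position: [475.0, -83.6, 22.4]
eef_rot: [3.139, -0.118, 0.0]
wrist_force: [0.5, 0.3, 0.5]
grip_width: 0.504
gripper_force: 70.9
```

{"fn": "apply_moves", "kwargs": {"commands": [[[0, 0, 0], 0, 0.3], [[0, 0, 0], 0, 0.6], [[0, 0, 0], 0, 0.6], [[0, 0, 0], 0, 0.6], [[0, 0, 0], 0, 0.6]]}}

```text
clock: 31.35
position: [475.0, -83.6, 22.3]
eef_rot: [3.139, -0.118, 0.0]
wrist_force: [0.2, -0.1, -0.2]
grip_width: 0.801
gripper_force: 0.0
```

{"fn": "apply_moves", "kwargs": {"commands": [[[0, 0, -0.4], 0, 0.6], [[0, 0, -0.7], 0, 1], [[0, 0, -0.7], 0, 1], [[0, 0, -0.8], 0, 1], [[0, 0, -0.8], 0, 1]]}}

```text
clock: 31.98
position: [474.7, -83.6, 193.6]
eef_rot: [3.139, -0.119, -0.0]
wrist_force: [0.4, 0.5, -0.7]
grip_width: 1.0
gripper_force: 0.0
```

```bash
python3 - <<'E'
from h import *
plan([(440,-280,200,-45)],1,40)
E
```

```text
t 31.98 p [474.7 -83.6 193.6] ang -94.3 w 1.0 F 0.0 [ 0.4  0.5 -0.7]
[[[-0.04,0.4,-0.01],-0.99,1],[[-0.07,0.39,-0.02],-0.98,1],[[-0.11,0.38,-0.01],-0.99,1],[[-0.14,0.38,-0.01],-0.99,1],[[-0.17,0.36,-0.01],-0.98,1]]
[[[-0.2,0.34,-0.02],-0.99,1],[[-0.23,0.33,-0.01],-0.99,1],[[-0.26,0.3,-0.01],-0.98,1],[[-0.28,0.28,-0.02],-0.99,1],[[-0.31,0.26,-0.01],-0.99,1]]
```

{"fn": "apply_moves", "kwargs": {"commands": [[[-0.04, 0.4, -0.01], -0.99, 1], [[-0.07, 0.39, -0.02], -0.98, 1], [[-0.11, 0.38, -0.01], -0.99, 1], [[-0.14, 0.38, -0.01], -0.99, 1], [[-0.17, 0.36, -0.01], -0.98, 1]]}}

```text
clock: 32.6
position: [457.4, -182.5, 195.3]
eef_rot: [-3.091, -0.559, -0.0]
wrist_force: [-1.1, 0.0, 0.2]
grip_width: 1.003
gripper_force: 0.0
```

{"fn": "apply_moves", "kwargs": {"commands": [[[-0.2, 0.34, -0.02], -0.99, 1], [[-0.23, 0.33, -0.01], -0.99, 1], [[-0.26, 0.3, -0.01], -0.98, 1], [[-0.28, 0.28, -0.02], -0.99, 1], [[-0.31, 0.26, -0.01], -0.99, 1]]}}

```text
clock: 33.22
position: [440.1, -280.7, 198.8]
eef_rot: [-2.9, -1.207, -0.0]
wrist_force: [0.4, -0.2, 0.3]
grip_width: 0.997
gripper_force: 0.0
```

```bash
python3 - <<'E'
from h import *
T=read_camera('top');S=read_camera('side')
np.savez('pics/T2.npz',**T);np.savez('pics/S2.npz',**S)
blobs(T,400,540,-130,130,29,42);blobs(S,400,540,-130,130,29,42)
a=cv2.resize(T['pixels'][215:300,260:370],None,fx=6,fy=6,interpolation=cv2.INTER_CUBIC)
b=cv2.resize(S['pixels'][230:330,250:350],None,fx=5,fy=5,interpolation=cv2.INTER_CUBIC)
b=cv2.copyMakeBorder(b,0,10,0,0,cv2.BORDER_CONSTANT)
cv2.imwrite('pics/b1.png',a[:,:,::-1])
E
```

```text
px [270 250  18  23] n 262 mean [485.5  93.9  34.1] min [452.  73.  29.] max [509. 117.  40.]
px [305 253  18  23] n 265 mean [478.4   4.8  34. ] min [445. -17.  29.] max [501.  27.  42.]
px [340 255  18  23] n 255 mean [473.8 -85.1  34.3] min [ 440. -107.   29.] max [496. -63.  41.]
px [266 248  24  15] n 231 mean [487.8  93.2  35. ] min [455.  69.  29.] max [515. 120.  41.]
px [276 271  12  14] n 61 mean [463.8  12.2  33.6] min [448.  -4.  29.] max [484.  32.  39.]
px [304 297   9  16] n 98 mean [488.7 -91.8  35.4] min [ 473. -108.   29.] max [501. -71.  40.]
```

View pics/b1.png

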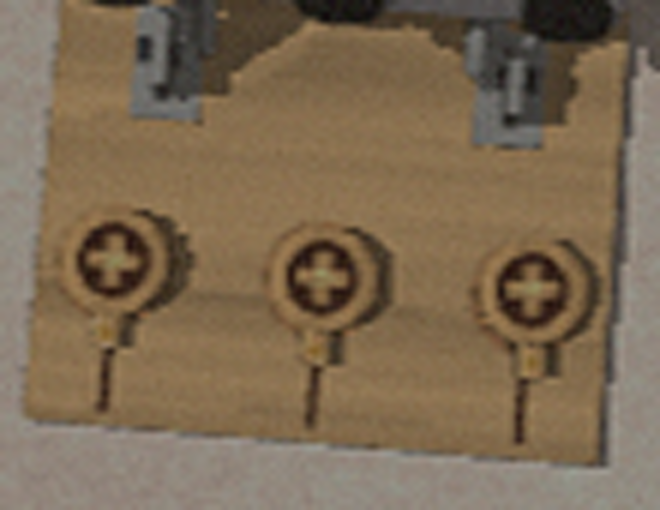

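Crop centres are A (116,261), B (324,278) and C (533,289), with lug ends (107,345), (317,363) and (531,375). Two lie right on their lines, while C's lug is slightly right of its line, which runs (524,380)→(518,440). I'll put numbers on that.

```bash
python3 - <<'E'
from h import *
T=dict(np.load('pics/T2.npz'))
f=lambda x,y,z: pix2w(T,260+(x-2.5)/6,215+(y-2.5)/6,z=z)
y=np.array([.075,.9972,0]);x=np.array([.9972,-.075,0])
pads=[(488.9,95.3,0),(482.2,6.2,0),(475.4,-83.6,0)]
for n,c,l,e,p in zip('ABC',[(116,261),(324,278),(533,289)],[(107,345),(317,363),(531,375)],[(102,410),(311,426),(518,440)],pads):
    C=f(*c,35);L=f(*l,31);E=f(*e,15);p=np.array(p)
    print(n,'ctr',C.round(1),'jig off',[round((C-p)@x,1),round((C-p)@y,1)],'lug-jig',[round((L-p)@x,1),round((L-p)@y,1)],'line end',[round((E-p)@x,1),round((E-p)@y,1)])
plan([(440,-280,200,-45)],1)
E
```

```text
A ctr [487.7  93.8  35. ] jig off [np.float64(-1.1), np.float64(-1.6)] lug-jig [np.float64(-36.9), np.float64(-0.5)] line end [np.float64(-64.5), np.float64(0.7)]
B ctr [480.7   4.9  35. ] jig off [np.float64(-1.4), np.float64(-1.4)] lug-jig [np.float64(-37.7), np.float64(-1.2)] line end [np.float64(-64.4), np.float64(-0.5)]
C ctr [476.2 -84.4  35. ] jig off [np.float64(0.8), np.float64(-0.7)] lug-jig [np.float64(-35.7), np.float64(-2.7)] line end [np.float64(-63.4), np.float64(0.0)]
t 33.33 p [ 439.6 -281.9  199.1] ang -45.0 w 0.997 F 0.0 [0.5 0.2 0.2]
[[[0.03,-0.02,-0.02],0.0,1]]
```

Every disc is within 1–2 mm of its pad centre and the lugs are over the lines. Next I check the lever geometry and go to the grip bar.

```bash
python3 - <<'E'
from h import *
T=dict(np.load('pics/T2.npz'));
P=np.array(T['pose']);v,u=np.mgrid[0:480,0:640];d=T['depth'].astype(float)
W=np.stack([(u-T['cx'])/T['fx']*d,(v-T['cy'])/T['fy']*d,d],-1)@P[:3,:3].T+P[:3,3]
J=np.stack([(W[...,0]-482.2)*.9972-(W[...,1]-6.2)*.075,(W[...,0]-482.2)*.075+(W[...,1]-6.2)*.9972,W[...,2]],-1)
m=(abs(J[...,1])<120)&(J[...,0]>60)&(J[...,0]<240)&(J[...,2]>70)
Q=J[m]
for a in range(60,240,10):
    q=Q[(Q[:,0]>=a)&(Q[:,0]<a+10)&(abs(Q[:,1])<50)]
    if len(q): print(a,len(q),np.percentile(q[:,2],[5,50,95]).round(0))
b=Q[(Q[:,0]>185)&(abs(Q[:,1])<45)]; print('bar',b.mean(0),b.min(0),b.max(0))
plan([(600,-200,270,-20),(684.6,-9.5,260,-4.3),(684.6,-9.5,130,-4.3)],-0.1,42)
E
```

```text
90 42 [126. 135. 144.]
100 204 [124. 142. 155.]
110 187 [149. 153. 156.]
120 73 [148. 151. 155.]
190 128 [87. 93. 98.]
200 131 [ 90.  95. 100.]
210 1 [88. 88. 88.]
bar [ 2.00629728e+02 -1.64513280e-01  9.40610587e+01] [193.18332708 -44.98935112  85.82170784] [210.19020602  44.9288152  101.88313263]
t 33.33 p [ 439.6 -281.9  199.1] ang -45.0 w 0.997 F 0.0 [0.5 0.2 0.2]
[[[0.69,0.22,-0.28],-1.0,-0.1],[[0.66,0.28,-0.29],-1.0,-0.1],[[0.64,0.34,-0.28],-1.0,-0.1],[[0.6,0.39,-0.28],-1.0,-0.1],[[0.57,0.44,-0.29],-1.0,-0.1]]
[[[0.83,0.06,0.04],-0.63,-0.1],[[0.83,0.1,0.04],-0.63,-0.1],[[0.82,0.15,0.04],-0.62,-0.1],[[0.81,0.19,0.04],-0.63,-0.1],[[0.8,0.24,0.04],-0.63,-0.1]]
[[[0.0,0.0,0.65],0.0,-0.1],[[0.0,0.0,0.65],0.0,-0.1],[[0.0,0.0,0.65],0.0,-0.1],[[0.0,0.0,0.65],0.0,-0.1]]
```

{"fn": "apply_moves", "kwargs": {"commands": [[[0.69, 0.22, -0.28], -1.0, -0.1], [[0.66, 0.28, -0.29], -1.0, -0.1], [[0.64, 0.34, -0.28], -1.0, -0.1], [[0.6, 0.39, -0.28], -1.0, -0.1], [[0.57, 0.44, -0.29], -1.0, -0.1]]}}

```text
clock: 33.95
position: [601.5, -196.3, 270.1]
eef_rot: [-2.571, -1.805, 0.0]
wrist_force: [-0.2, -0.3, -1.3]
grip_width: 0.45
gripper_force: 0.0
```

{"fn": "apply_moves", "kwargs": {"commands": [[[0.83, 0.06, 0.04], -0.63, -0.1], [[0.83, 0.1, 0.04], -0.63, -0.1], [[0.82, 0.15, 0.04], -0.62, -0.1], [[0.81, 0.19, 0.04], -0.63, -0.1], [[0.8, 0.24, 0.04], -0.63, -0.1]]}}

```text
clock: 34.58
position: [685.2, -5.1, 259.5]
eef_rot: [-2.301, -2.138, 0.0]
wrist_force: [-0.3, -0.9, 0.5]
grip_width: 0.449
gripper_force: 0.0
```

{"fn": "apply_moves", "kwargs": {"commands": [[[0, 0, 0.65], 0, -0.1], [[0, 0, 0.65], 0, -0.1], [[0, 0, 0], 0, -0.1], [[0, 0, 0], 0, -0.1], [[0, 0, 0], 0, -0.1]]}}

```text
clock: 35.2
position: [685.7, -7.3, 196.3]
eef_rot: [2.302, 2.136, 0.002]
wrist_force: [-1.0, 0.7, -0.0]
grip_width: 0.452
gripper_force: 0.0
```

```bash
python3 - <<'E'
from h import *
plan([(684,-9.5,125,-4.3),(684,-9.5,71,-4.3)],-0.1,30)
S=read_camera('side');cv2.imwrite('pics/d1.png',cv2.resize(S['pixels'][130:310,270:450,::-1],None,fx=3,fy=3))
E
```

```text
t 35.2 p [685.7  -7.3 196.3] ang -4.3 w 0.452 F 0.0 [-1.   0.7 -0. ]
[[[-0.02,-0.01,0.48],0.0,-0.1],[[-0.01,-0.01,0.47],0.0,-0.1],[[-0.02,-0.01,0.48],0.0,-0.1],[[0.0,0.0,0.54],0.0,-0.1],[[0.0,0.0,0.54],0.0,-0.1]]
```

View pics/d1.png

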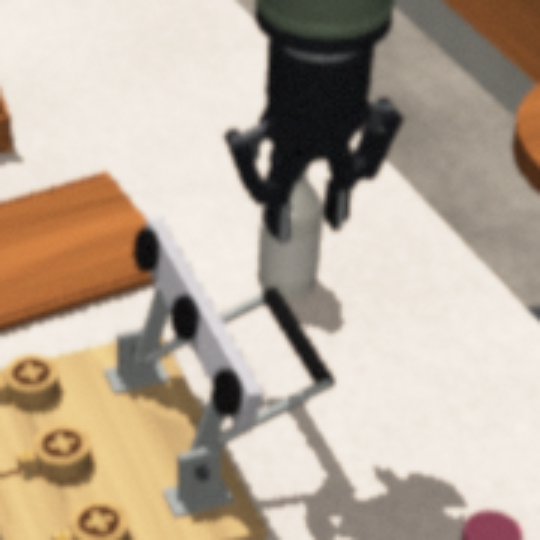

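The gripper is above the bar (bar ends at (270,295) and (325,378) in the crop), fingers across jig x and clear of the beam. I go down around the bar.

{"fn": "apply_moves", "kwargs": {"commands": [[[-0.02, -0.01, 0.48], 0, -0.1], [[-0.01, -0.01, 0.47], 0, -0.1], [[-0.02, -0.01, 0.48], 0, -0.1], [[0, 0, 0.5], 0, -0.1], [[0, 0, 0.5], 0, -0.1]]}}

```text
clock: 35.88
position: [683.8, -9.7, 73.3]
eef_rot: [2.302, 2.137, 0.001]
wrist_force: [0.9, 0.7, -0.2]
grip_width: 0.449
gripper_force: 0.0
```

{"fn": "apply_moves", "kwargs": {"commands": [[[0, 0, 0], 0, -0.1], [[0, 0, 0], 0, -0.3], [[0, 0, 0], 0, -0.5], [[0, 0, 0], 0, -0.5], [[0, 0, 0], 0, -0.5]]}}

```text
clock: 36.5
position: [683.6, -9.7, 73.7]
eef_rot: [2.302, 2.137, 0.001]
wrist_force: [0.5, 0.1, 0.3]
grip_width: 0.251
gripper_force: 0.0
```

```bash
cat >> h.py <<'E'
H=np.array([482.2+.9972*90, 6.2-.075*90])
def arc(t0,t1,n,jaw,dz=-17):
    w=[]
    for t in np.linspace(t0,t1,n+1)[1:]:
        a=np.radians(55)+t; r=-120*np.cos(a)
        w.append((H[0]+.9972*r,H[1]-.075*r,50+120*np.sin(a)+dz,-4.3))
    plan(w,jaw,60)
E
python3 - <<'E'
from h import *
arc(1.85,1.0,10,-0.5)
E
```

```text
t 36.5 p [683.6  -9.7  73.7] ang -4.3 w 0.251 F 0.0 [0.5 0.1 0.3]
[[[0.01,-0.05,-0.16],0.01,-0.5],[[0.0,-0.09,-0.18],0.0,-0.5],[[0.0,-0.1,-0.18],0.0,-0.5],[[0.0,-0.12,-0.16],0.0,-0.5],[[0.0,-0.13,-0.15],0.0,-0.5]]
[[[0.0,-0.15,-0.15],0.0,-0.5],[[0.0,-0.16,-0.13],0.0,-0.5],[[0.0,-0.17,-0.11],0.0,-0.5],[[0.0,-0.17,-0.1],0.0,-0.5],[[0.0,-0.19,-0.09],0.0,-0.5]]
```

{"fn": "apply_moves", "kwargs": {"commands": [[[0.0, -0.05, -0.16], 0, -0.5], [[0.0, -0.09, -0.18], 0, -0.5], [[0.0, -0.1, -0.18], 0, -0.5], [[0.0, -0.12, -0.16], 0, -0.5], [[0.0, -0.13, -0.15], 0, -0.5]]}}

```text
clock: 37.12
position: [661.6, -8.1, 117.4]
eef_rot: [2.299, 2.134, 0.008]
wrist_force: [13.9, -0.8, 8.8]
grip_width: 0.254
gripper_force: 7.4
```

```bash
python3 - <<'E'
from h import *
arc(1.43,1.0,5,-0.5)
S=read_camera('side');cv2.imwrite('pics/d2.png',cv2.resize(S['pixels'][130:310,270:450,::-1],None,fx=3,fy=3))
E
```

```text
t 37.12 p [661.6  -8.1 117.4] ang -4.3 w 0.254 F 7.4 [13.9 -0.8  8.8]
[[[0.02,-0.19,-0.1],0.01,-0.5],[[0.0,-0.16,-0.13],0.0,-0.5],[[0.0,-0.17,-0.11],0.0,-0.5],[[0.0,-0.18,-0.11],0.0,-0.5],[[0.0,-0.19,-0.08],0.0,-0.5]]
```

View pics/d2.png

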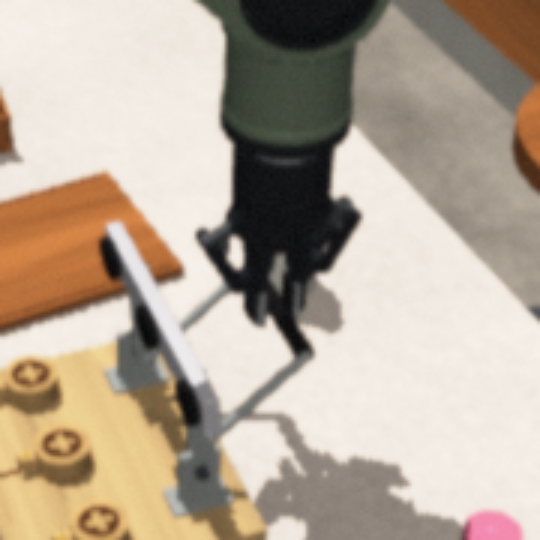

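The arm is following: the beam is nearly vertical at (155,310) and the bar is caged between the fingers. I carry on over centre.

{"fn": "apply_moves", "kwargs": {"commands": [[[0.0, -0.14, -0.14], 0, -0.5], [[0.0, -0.16, -0.13], 0, -0.5], [[0.0, -0.17, -0.11], 0, -0.5], [[0.0, -0.18, -0.11], 0, -0.5], [[0.0, -0.19, -0.08], 0, -0.5]]}}

```text
clock: 37.8
position: [616.2, -4.7, 143.6]
eef_rot: [-2.302, -2.137, 0.0]
wrist_force: [-0.3, 0.6, -0.5]
grip_width: 0.249
gripper_force: 0.2
```

```bash
python3 - <<'E'
from h import *
arc(1.0,0.04,13,-0.5)
E
```

```text
t 37.8 p [616.2  -4.7 143.6] ang -4.3 w 0.249 F 0.2 [-0.3  0.6 -0.5]
[[[0.02,-0.14,-0.07],0.01,-0.5],[[0.0,-0.18,-0.05],0.0,-0.5],[[0.0,-0.17,-0.03],0.0,-0.5],[[0.0,-0.17,-0.03],0.0,-0.5],[[0.0,-0.18,-0.01],0.0,-0.5]]
[[[0.0,-0.18,0.01],0.0,-0.5],[[0.0,-0.17,0.01],0.0,-0.5],[[0.0,-0.18,0.03],0.0,-0.5],[[0.0,-0.17,0.04],0.0,-0.5],[[0.0,-0.17,0.06],0.0,-0.5]]
[[[0.0,-0.16,0.06],0.0,-0.5],[[0.0,-0.16,0.08],0.0,-0.5],[[0.0,-0.16,0.09],0.0,-0.5]]
```

{"fn": "apply_moves", "kwargs": {"commands": [[[0.0, -0.14, -0.07], 0, -0.5], [[0.0, -0.18, -0.05], 0, -0.5], [[0.0, -0.17, -0.03], 0, -0.5], [[0.0, -0.17, -0.03], 0, -0.5], [[0.0, -0.18, -0.01], 0, -0.5]]}}

```text
clock: 38.42
position: [574.5, -1.6, 152.8]
eef_rot: [-2.302, -2.137, 0.0]
wrist_force: [-1.3, -0.4, -0.6]
grip_width: 0.248
gripper_force: 0.7
```

{"fn": "apply_moves", "kwargs": {"commands": [[[0.0, -0.18, 0.01], 0, -0.5], [[0.0, -0.17, 0.01], 0, -0.5], [[0.0, -0.18, 0.03], 0, -0.5], [[0.0, -0.17, 0.04], 0, -0.5], [[0.0, -0.13, 0.05], 0, -0.5]]}}

```text
clock: 39.05
position: [533.2, 1.5, 145.6]
eef_rot: [-2.302, -2.137, 0.0]
wrist_force: [-2.7, -0.1, -0.5]
grip_width: 0.25
gripper_force: 1.1
```

{"fn": "apply_moves", "kwargs": {"commands": [[[0.0, -0.1, 0.04], 0, -0.5], [[0.0, -0.08, 0.04], 0, -0.5], [[0.0, -0.08, 0.05], 0, -0.5], [[0.0, -0.08, 0.05], 0, -0.5], [[0, 0, 0], 0, -0.5]]}}

```text
clock: 39.67
position: [516.2, 2.8, 136.5]
eef_rot: [-2.302, -2.137, 0.001]
wrist_force: [-4.6, 1.3, 2.3]
grip_width: 0.251
gripper_force: 3.0
```

```bash
python3 - <<'E'
from h import *
arc(0.02,0.0,1,-0.5)
print(H-[69*.9972,-69*.075])
E
```

```text
t 39.67 p [516.2   2.8 136.5] ang -4.3 w 0.251 F 3.0 [-4.6  1.3  2.3]
[[[0.02,-0.26,0.1],0.01,-0.5]]
[503.1412   4.625 ]
```

{"fn": "apply_moves", "kwargs": {"commands": [[[0.0, -0.08, 0.04], 0, -0.5], [[0.0, -0.08, 0.03], 0, -0.5], [[0, -0.05, 0.02], 0, -0.5], [[0, 0, 0], 0, -0.5], [[0, 0, 0], 0, -0.5]]}}

```text
clock: 40.3
position: [506.2, 3.4, 132.3]
eef_rot: [-2.302, -2.137, 0.001]
wrist_force: [-5.3, -0.1, 0.8]
grip_width: 0.252
gripper_force: 2.7
```

{"fn": "apply_moves", "kwargs": {"commands": [[[0.0, -0.05, 0.02], 0, -0.5], [[0, 0, 0], 0, -0.5], [[0, 0, 0], 0, -0.5]]}}

```text
clock: 40.67
position: [504.3, 3.7, 131.5]
eef_rot: [2.302, 2.137, 0.001]
wrist_force: [-0.1, 0.6, -0.2]
grip_width: 0.249
gripper_force: 0.0
```

{"fn": "apply_moves", "kwargs": {"commands": [[[0.0, -0.06, 0.0], 0, -0.5], [[0, 0, 0], 0, -0.5], [[0, 0, 0], 0, -0.5]]}}

```text
clock: 41.05
position: [501.0, 3.9, 131.4]
eef_rot: [2.302, 2.137, 0.0]
wrist_force: [-1.0, -0.5, -0.4]
grip_width: 0.25
gripper_force: 0.0
```

{"fn": "apply_moves", "kwargs": {"commands": [[[0.0, -0.04, 0.0], 0, -0.5], [[0, 0, 0], 0, -0.5], [[0, 0, 0], 0, -0.5]]}}

```text
clock: 41.42
position: [499.9, 4.0, 131.5]
eef_rot: [2.301, 2.136, 0.002]
wrist_force: [7.0, 0.4, -3.3]
grip_width: 0.251
gripper_force: 3.2
```

Pressed fully down (7 N reaction). I let go, back off and wait.

{"fn": "apply_moves", "kwargs": {"commands": [[[0, 0.05, 0], 0, -0.5], [[0, 0, 0], 0, -0.2], [[0, 0, 0], 0, 0], [[0, 0, -0.3], 0, 0], [[0, 0, -0.8], 0, 0]]}}

```text
clock: 42.05
position: [500.6, 3.6, 186.8]
eef_rot: [-2.302, -2.136, 0.004]
wrist_force: [0.8, -0.3, 0.9]
grip_width: 0.499
gripper_force: 0.0
```

{"fn": "apply_moves", "kwargs": {"commands": [[[0, 0, -0.8], 0, 0], [[0, 0, -0.8], 0, 0], [[0, 0, 0], 0, 0], [[0, 0, 0], 0, 0], [[0, 0, 0], 0, 0]]}}

```text
clock: 42.68
position: [501.0, 3.8, 265.7]
eef_rot: [-2.302, -2.137, 0.002]
wrist_force: [0.1, 0.4, -0.4]
grip_width: 0.5
gripper_force: 0.0
```

```bash
python3 - <<'E'
from h import *
S=read_camera('side');np.savez('pics/S3.npz',**S)
cv2.imwrite('pics/e1.png',cv2.resize(S['pixels'][190:340,240:390,::-1],None,fx=4,fy=4))
E
```

```text
(no output)
```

View pics/e1.png

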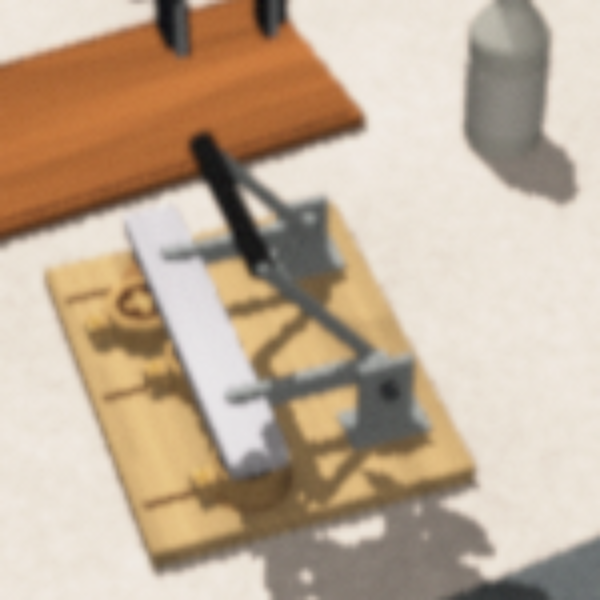

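{"fn": "apply_moves", "kwargs": {"commands": [[[0, 0, 0], 0, 0], [[0, 0, 0], 0, 0], [[0, 0, 0], 0, 0], [[0, 0, 0], 0, 0], [[0, 0, 0], 0, 0]]}}

```text
clock: 43.35
position: [501.4, 3.9, 266.3]
eef_rot: [2.302, 2.137, 0.0]
wrist_force: [-0.2, -0.3, -0.7]
grip_width: 0.501
gripper_force: 0.0
```

{"fn": "apply_moves", "kwargs": {"commands": [[[0, 0, 0], 0, 0], [[0, 0, 0], 0, 0], [[0, 0, 0], 0, 0], [[0, 0, 0], 0, 0], [[0, 0, 0], 0, 0]]}}

```text
clock: 43.98
position: [501.4, 3.9, 266.3]
eef_rot: [-2.302, -2.137, 0.0]
wrist_force: [0.1, -0.0, -0.2]
grip_width: 0.495
gripper_force: 0.0
```

{"fn": "apply_moves", "kwargs": {"commands": [[[0, 0, 0], 0, 0], [[0, 0, 0], 0, 0], [[0, 0, 0], 0, 0], [[0, 0, 0], 0, 0], [[0, 0, 0], 0, 0]]}}

```text
clock: 44.6
position: [501.4, 3.8, 266.3]
eef_rot: [2.303, 2.137, -0.0]
wrist_force: [0.8, 0.4, -0.6]
grip_width: 0.502
gripper_force: 0.0
```

{"fn": "apply_moves", "kwargs": {"commands": [[[0, 0, 0], 0, 0], [[0, 0, 0], 0, 0], [[0, 0, 0], 0, 0], [[0, 0, 0], 0, 0], [[0, 0, 0], 0, 0]]}}

```text
clock: 45.22
position: [501.4, 3.8, 266.3]
eef_rot: [2.303, 2.137, -0.0]
wrist_force: [-0.4, -0.5, 0.2]
grip_width: 0.499
gripper_force: 0.0
```

{"fn": "apply_moves", "kwargs": {"commands": [[[0, 0, 0], 0, 0], [[0, 0, 0], 0, 0], [[0, 0, 0], 0, 0], [[0, 0, 0], 0, 0], [[0, 0, 0], 0, 0]]}}

```text
clock: 45.85
position: [501.4, 3.8, 266.3]
eef_rot: [2.303, 2.137, 0.0]
wrist_force: [-0.8, 0.9, 0.5]
grip_width: 0.501
gripper_force: 0.0
```

{"fn": "apply_moves", "kwargs": {"commands": [[[0, 0, 0], 0, 0], [[0, 0, 0], 0, 0], [[0, 0, 0], 0, 0], [[0, 0, 0], 0, 0], [[0, 0, 0], 0, 0]]}}

```text
clock: 46.48
position: [501.4, 3.9, 266.3]
eef_rot: [2.302, 2.137, -0.0]
wrist_force: [-0.8, -0.1, 0.0]
grip_width: 0.495
gripper_force: 0.0
```

All down, but medallion A, seen at (135,300) with its lug at (95,325), has been knocked off its pad and lug line. I'll swing the arm back, re-seat A and press again.

{"fn": "apply_moves", "kwargs": {"commands": [[[0, 0.02, 0.7], 0, 0], [[0, 0, 0.7], 0, 0], [[0, 0, 0.7], 0, 0], [[0, 0, 0.6], 0, 0], [[0, 0, 0], 0, -0.3]]}}

```text
clock: 47.1
position: [501.5, 3.5, 130.1]
eef_rot: [-2.302, -2.136, 0.004]
wrist_force: [-0.0, -0.6, 1.4]
grip_width: 0.354
gripper_force: 0.0
```

{"fn": "apply_moves", "kwargs": {"commands": [[[0, 0, 0], 0, -0.5], [[0, 0, 0], 0, -0.5], [[0, 0, 0], 0, -0.5]]}}

```text
clock: 47.48
position: [502.8, 4.0, 132.0]
eef_rot: [2.302, 2.137, 0.002]
wrist_force: [0.1, -1.0, -0.2]
grip_width: 0.255
gripper_force: 0.0
```

```bash
python3 - <<'E'
from h import *
arc(0.0,1.87,26,-0.5)
E
```

```text
t 47.48 p [502.8   4.  132. ] ang -4.2 w 0.255 F 0.0 [ 0.1 -1.  -0.2]
[[[0.01,0.15,-0.08],0.01,-0.5],[[0.0,0.16,-0.08],0.0,-0.5],[[0.0,0.15,-0.07],0.0,-0.5],[[0.0,0.16,-0.07],0.0,-0.5],[[0.0,0.17,-0.04],0.0,-0.5]]
[[[0.0,0.17,-0.04],0.0,-0.5],[[0.0,0.17,-0.03],0.0,-0.5],[[0.0,0.17,-0.01],0.0,-0.5],[[0.0,0.17,0.0],0.0,-0.5],[[0.0,0.18,0.01],0.0,-0.5]]
[[[0.0,0.17,0.03],0.0,-0.5],[[0.0,0.17,0.04],0.0,-0.5],[[0.0,0.16,0.05],0.0,-0.5],[[0.0,0.16,0.06],0.0,-0.5],[[0.0,0.16,0.07],0.0,-0.5]]
[[[0.0,0.15,0.08],0.0,-0.5],[[0.0,0.14,0.1],0.0,-0.5],[[0.0,0.14,0.1],0.0,-0.5],[[0.0,0.13,0.11],0.0,-0.5],[[0.0,0.12,0.13],0.0,-0.5]]
[[[0.0,0.12,0.13],0.0,-0.5],[[0.0,0.1,0.14],0.0,-0.5],[[0.0,0.09,0.14],0.0,-0.5],[[0.0,0.08,0.15],0.0,-0.5],[[0.0,0.07,0.16],0.0,-0.5]]
[[[0.0,0.06,0.16],0.0,-0.5]]
```

{"fn": "apply_moves", "kwargs": {"commands": [[[0.0, 0.15, -0.08], 0, -0.5], [[0.0, 0.16, -0.08], 0, -0.5], [[0.0, 0.15, -0.07], 0, -0.5], [[0.0, 0.16, -0.07], 0, -0.5], [[0.0, 0.17, -0.04], 0, -0.5]]}}

```text
clock: 48.1
position: [541.8, 0.9, 148.8]
eef_rot: [-2.302, -2.137, 0.001]
wrist_force: [-4.6, -0.3, 3.8]
grip_width: 0.25
gripper_force: 2.5
```

{"fn": "apply_moves", "kwargs": {"commands": [[[0.0, 0.17, -0.04], 0, -0.5], [[0.0, 0.17, -0.03], 0, -0.5], [[0.0, 0.17, -0.01], 0, -0.5], [[0.0, 0.17, 0.0], 0, -0.5], [[0.0, 0.18, 0.01], 0, -0.5]]}}

```text
clock: 48.72
position: [585.4, -2.4, 151.8]
eef_rot: [2.302, 2.137, 0.0]
wrist_force: [-2.2, -1.0, 2.0]
grip_width: 0.248
gripper_force: 1.3
```

{"fn": "apply_moves", "kwargs": {"commands": [[[0.0, 0.17, 0.03], 0, -0.5], [[0.0, 0.17, 0.04], 0, -0.5], [[0.0, 0.16, 0.05], 0, -0.5], [[0.0, 0.16, 0.06], 0, -0.5], [[0.0, 0.16, 0.07], 0, -0.5]]}}

```text
clock: 49.35
position: [626.1, -5.4, 139.0]
eef_rot: [2.302, 2.137, -0.0]
wrist_force: [-1.4, 0.4, 0.1]
grip_width: 0.25
gripper_force: 0.6
```

{"fn": "apply_moves", "kwargs": {"commands": [[[0.0, 0.15, 0.08], 0, -0.5], [[0.0, 0.14, 0.1], 0, -0.5], [[0.0, 0.14, 0.1], 0, -0.5], [[0.0, 0.13, 0.11], 0, -0.5], [[0.0, 0.12, 0.13], 0, -0.5]]}}

```text
clock: 49.98
position: [660.0, -7.9, 112.9]
eef_rot: [2.302, 2.137, 0.0]
wrist_force: [-0.2, 0.2, 0.4]
grip_width: 0.25
gripper_force: 0.0
```

{"fn": "apply_moves", "kwargs": {"commands": [[[0.0, 0.12, 0.13], 0, -0.5], [[0.0, 0.1, 0.14], 0, -0.5], [[0.0, 0.09, 0.14], 0, -0.5], [[0.0, 0.08, 0.15], 0, -0.5], [[0.0, 0.07, 0.16], 0, -0.5]]}}

```text
clock: 50.6
position: [682.7, -9.7, 76.8]
eef_rot: [2.303, 2.137, 0.0]
wrist_force: [0.2, -0.5, -0.5]
grip_width: 0.251
gripper_force: 0.0
```

{"fn": "apply_moves", "kwargs": {"commands": [[[0, 0, 0], 0, -0.5], [[0, 0, 0], 0, -0.5], [[0, 0, 0], 0, -0.5]]}}

```text
clock: 50.98
position: [682.5, -9.6, 77.6]
eef_rot: [2.302, 2.137, 0.0]
wrist_force: [0.3, -0.5, -1.0]
grip_width: 0.25
gripper_force: 0.0
```

{"fn": "apply_moves", "kwargs": {"commands": [[[0, 0, 0], 0, -0.2], [[0, 0, 0], 0, 0], [[0, 0, -0.6], 0, 0], [[0, 0, -0.8], 0, 0], [[0, 0, -0.8], 0, 0]]}}

```text
clock: 51.6
position: [682.3, -9.7, 188.5]
eef_rot: [-2.303, -2.137, 0.0]
wrist_force: [1.1, -0.0, -0.0]
grip_width: 0.5
gripper_force: 0.0
```

{"fn": "apply_moves", "kwargs": {"commands": [[[0, 0, -0.8], 0, 0], [[-0.8, -0.2, -0.3], 0, 0.4], [[-0.8, -0.3, 0], 0, 1], [[-0.8, -0.3, 0], 0, 1], [[-0.8, -0.4, 0], 0, 1]]}}

```text
clock: 52.22
position: [610.0, -165.9, 242.4]
eef_rot: [2.302, 2.137, 0.0]
wrist_force: [-0.2, -1.4, -0.3]
grip_width: 1.002
gripper_force: 0.0
```

{"fn": "apply_moves", "kwargs": {"commands": [[[-0.8, -0.5, 0], 0, 1], [[-0.5, -0.6, 0.2], 0, 1], [[0, -0.6, 0.3], 0, 1], [[0, -0.5, 0.3], 0, 1], [[0, 0, 0], 0, 1]]}}

```text
clock: 52.85
position: [494.6, -221.3, 202.0]
eef_rot: [-2.303, -2.135, 0.0]
wrist_force: [0.7, 0.2, 0.6]
grip_width: 0.998
gripper_force: 0.0
```

```bash
python3 - <<'E'
from h import *
T=read_camera('top');S=read_camera('side')
np.savez('pics/T4.npz',**T);np.savez('pics/S4.npz',**S)
blobs(T,400,540,-130,130,26,42);blobs(S,400,540,-130,130,26,42)
a=cv2.resize(T['pixels'][215:300,260:370],None,fx=6,fy=6,interpolation=cv2.INTER_CUBIC)
cv2.imwrite('pics/f1.png',a[:,:,::-1])
plan([(480,-200,180,20)],1)
E
```

```text
px [305 253  18  23] n 274 mean [478.2   4.8  33.8] min [445. -17.  26.] max [502.  27.  41.]
px [340 255  18  23] n 272 mean [473.2 -85.1  33.7] min [ 440. -107.   28.] max [497. -63.  41.]
px [284 260  18  23] n 277 mean [459.2  59.6  33.7] min [427.  37.  26.] max [483.  81.  41.]
px [261 259  24  16] n 260 mean [460.9  58.7  34.4] min [428.  35.  26.] max [488.  85.  41.]
px [276 271  24  17] n 274 mean [479.7   3.9  34.6] min [446. -19.  26.] max [506.  32.  41.]
px [288 296  25  19] n 320 mean [474.4 -86.1  34.4] min [ 443. -110.   26.] max [502. -60.  41.]
t 52.95 p [ 496.8 -221.4  202.7] ang -4.3 w 0.999 F 0.0 [-0.4  0.8 -0.6]
[[[0.08,-0.07,0.09],-0.97,1],[[0.09,-0.07,0.09],-0.97,1],[[0.09,-0.06,0.09],-0.97,1],[[0.09,-0.05,0.09],-0.97,1],[[0.1,-0.04,0.09],-0.97,1]]
```

View pics/f1.png

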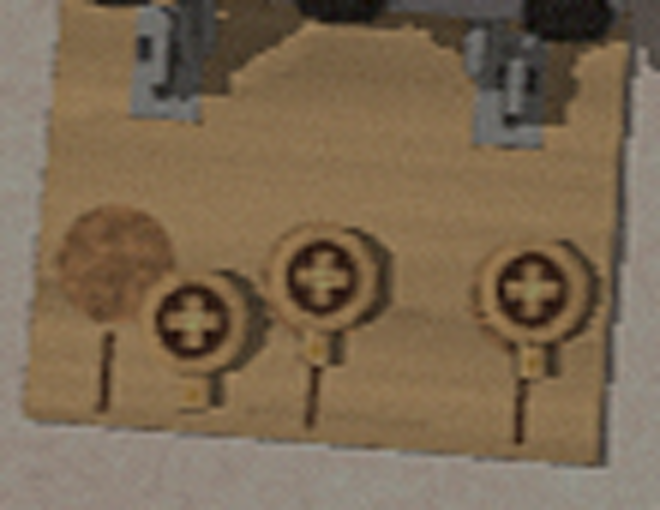

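The crop shows A at (193,320) with its lug at (196,405). B (324,278) and C (533,289) are still seated. I work out a regrasp that avoids B and A's lug.

```bash
python3 - <<'E'
from h import *
T=dict(np.load('pics/T4.npz'))
f=lambda x,y,z: pix2w(T,260+(x-2.5)/6,215+(y-2.5)/6,z=z)
C=f(193,320,35);L=f(196,405,31);d=L-C
print((C+[.9,1.4,0]).round(1),np.hypot(*d[:2]).round(1),np.degrees(np.arctan2(d[1],d[0])).round(1))
plan([(440,-120,150,30),(462,61,120,50)],0.35)
E
```

```text
[463.5  62.1  35. ] 36.1 -177.8
t 52.95 p [ 496.8 -221.4  202.7] ang -4.3 w 0.999 F 0.0 [-0.4  0.8 -0.6]
[[[0.28,-0.18,0.15],-0.98,0.35],[[0.29,-0.16,0.15],-0.98,0.35],[[0.3,-0.14,0.15],-0.98,0.35],[[0.32,-0.1,0.15],-0.97,0.35],[[0.32,-0.08,0.15],-0.98,0.35]]
[[[0.33,-0.06,0.15],-0.98,0.35],[[0.33,-0.02,0.15],-0.98,0.35],[[0.58,0.44,0.12],-0.8,0.35],[[0.55,0.48,0.12],-0.8,0.35],[[0.52,0.51,0.12],-0.8,0.35]]
[[[0.48,0.55,0.12],-0.8,0.35],[[0.44,0.58,0.12],-0.8,0.35]]
```

{"fn": "apply_moves", "kwargs": {"commands": [[[0.28, -0.18, 0.15], -0.98, 0.35], [[0.29, -0.16, 0.15], -0.98, 0.35], [[0.3, -0.14, 0.15], -0.98, 0.35], [[0.32, -0.1, 0.15], -0.97, 0.35], [[0.32, -0.08, 0.15], -0.98, 0.35]]}}

```text
clock: 53.58
position: [456.7, -148.4, 165.0]
eef_rot: [1.793, 2.578, 0.001]
wrist_force: [-0.7, -0.4, 0.4]
grip_width: 0.676
gripper_force: 0.0
```

{"fn": "apply_moves", "kwargs": {"commands": [[[0.33, -0.06, 0.15], -0.98, 0.35], [[0.33, -0.02, 0.15], -0.98, 0.35], [[0.58, 0.44, 0.12], -0.8, 0.35], [[0.55, 0.48, 0.12], -0.8, 0.35], [[0.52, 0.51, 0.12], -0.8, 0.35]]}}

```text
clock: 54.2
position: [453.9, -10.0, 132.0]
eef_rot: [1.274, 2.87, 0.001]
wrist_force: [0.9, 0.3, -0.0]
grip_width: 0.677
gripper_force: 0.0
```

{"fn": "apply_moves", "kwargs": {"commands": [[[0.48, 0.55, 0.12], -0.8, 0.35], [[0.44, 0.58, 0.12], -0.8, 0.35], [[0, 0, 0], 0, 0.35], [[0, 0, 0], 0, 0.35], [[0, 0, 0], 0, 0.35]]}}

```text
clock: 54.82
position: [461.6, 60.2, 120.1]
eef_rot: [1.077, 2.951, 0.0]
wrist_force: [0.1, 0.2, -0.3]
grip_width: 0.676
gripper_force: 0.0
```

```bash
python3 - <<'E'
from h import *
plan([(463.3,61.9,60,49.5),(463.3,61.9,21,49.5)],0.35,30)
E
```

```text
t 54.83 p [461.6  60.2 120.1] ang 49.9 w 0.676 F 0.0 [ 0.1  0.2 -0.3]
[[[0.0,0.02,0.4],0.03,0.35],[[0.0,0.01,0.4],0.02,0.35],[[0.0,0.02,0.4],0.03,0.35],[[0.0,0.0,0.39],0.0,0.35],[[0.0,0.0,0.39],0.0,0.35]]
```

{"fn": "apply_moves", "kwargs": {"commands": [[[0.0, 0.02, 0.4], 0.03, 0.35], [[0.0, 0.01, 0.4], 0.02, 0.35], [[0.0, 0.02, 0.4], 0.03, 0.35], [[0, 0, 0.3], 0, 0.35], [[0, 0, 0.15], 0, 0.35]]}}

```text
clock: 55.45
position: [462.8, 62.5, 36.7]
eef_rot: [-1.086, -2.947, 0.001]
wrist_force: [-0.0, 0.6, 0.2]
grip_width: 0.675
gripper_force: 0.0
```

{"fn": "apply_moves", "kwargs": {"commands": [[[0, 0, 0.15], 0, 0.35], [[0, 0, 0.15], 0, 0.35], [[0, 0, 0], 0, 0.35], [[0, 0, 0], 0, 0.35]]}}

```text
clock: 55.95
position: [463.0, 62.9, 22.5]
eef_rot: [1.085, 2.948, 0.0]
wrist_force: [0.8, 0.5, -0.3]
grip_width: 0.674
gripper_force: 0.0
```

{"fn": "apply_moves", "kwargs": {"commands": [[[0, 0, 0], 0, -1], [[0, 0, 0], 0, -1], [[0, 0, 0], 0, -1], [[0, 0, 0], 0, -1], [[0, 0, 0], 0, -1]]}}

```text
clock: 56.58
position: [463.1, 63.0, 23.0]
eef_rot: [1.085, 2.948, 0.001]
wrist_force: [-3.2, -0.6, 16.3]
grip_width: 0.507
gripper_force: 58.6
```

{"fn": "apply_moves", "kwargs": {"commands": [[[0, 0, -0.2], 0, -1], [[0, 0, -0.3], 0, -1], [[0, 0, -0.3], 0, -1], [[0, 0, 0], 0, -1], [[0, 0, 0], 0, -1]]}}

```text
clock: 57.2
position: [462.8, 63.1, 62.3]
eef_rot: [1.085, 2.948, 0.0]
wrist_force: [-0.9, -0.4, -1.3]
grip_width: 0.513
gripper_force: 60.9
```

```bash
python3 - <<'E'
from h import *
plan([(488.9,96,62,42.7)],-1,20)
T=read_camera('side');blobs(T,400,540,-130,30,26,42)
E
```

```text
t 57.2 p [462.8  63.1  62.3] ang 49.6 w 0.513 F 60.9 [-0.9 -0.4 -1.3]
[[[0.01,0.28,0.0],0.46,-1],[[0.02,0.28,0.0],0.46,-1],[[0.03,0.28,0.01],0.46,-1]]
px [276 271  24  17] n 281 mean [479.4   3.3  34.2] min [446. -22.  26.] max [506.  29.  42.]
px [288 296  25  18] n 316 mean [474.6 -85.8  34.4] min [ 441. -108.   26.] max [501. -59.  41.]
```

{"fn": "apply_moves", "kwargs": {"commands": [[[0.01, 0.28, 0.0], 0.42, -1], [[0.02, 0.28, 0.0], 0.42, -1], [[0.03, 0.28, 0.01], 0.42, -1], [[0, 0, 0.3], 0, -1], [[0, 0, 0.2], 0, -1]]}}

```text
clock: 57.88
position: [488.1, 95.3, 35.3]
eef_rot: [-1.244, -2.883, 0.002]
wrist_force: [-0.1, -0.4, -0.8]
grip_width: 0.507
gripper_force: 61.0
```

{"fn": "apply_moves", "kwargs": {"commands": [[[0, 0, 0], 0, -1], [[0, 0, 0], 0, -1], [[0, 0, 0], 0, -1]]}}

```text
clock: 58.25
position: [489.2, 95.8, 37.1]
eef_rot: [1.246, 2.884, 0.0]
wrist_force: [0.5, -0.5, -0.4]
grip_width: 0.507
gripper_force: 61.0
```

```bash
python3 - <<'E'
from h import *
plan([(488.9,95.6,23.3,43.3)],-1,8)
E
```

```text
t 58.25 p [489.2  95.8  37.1] ang 43.3 w 0.507 F 61.0 [ 0.5 -0.5 -0.4]
[[[0.0,0.0,0.14],0.0,-1],[[0.0,-0.01,0.14],0.0,-1]]
```

{"fn": "apply_moves", "kwargs": {"commands": [[[0, 0, 0.14], 0, -1], [[0, 0, 0.13], 0, -1], [[0, 0, 0], 0, -1], [[0, 0, 0], 0, -1], [[0, 0, 0], 0, -1]]}}

```text
clock: 58.88
position: [489.0, 95.9, 23.1]
eef_rot: [-1.245, -2.884, 0.0]
wrist_force: [-0.7, 0.1, -0.1]
grip_width: 0.507
gripper_force: 65.1
```

{"fn": "apply_moves", "kwargs": {"commands": [[[0, 0, 0], 0, 0.1], [[0, 0, 0], 0, 0.4], [[0, 0, 0], 0, 0.4], [[0, 0, 0], 0, 0.4], [[0, 0, -0.4], 0, 0.4]]}}

```text
clock: 59.5
position: [488.3, 95.7, 42.7]
eef_rot: [-1.245, -2.883, 0.002]
wrist_force: [0.1, -0.7, 0.5]
grip_width: 0.7
gripper_force: 0.0
```

{"fn": "apply_moves", "kwargs": {"commands": [[[0, 0, -0.8], 0, 0.4], [[0, 0, -0.8], 0, 0.4], [[0, 0, -0.8], 0, 0.4], [[0, 0, -0.8], 0, 0.4], [[0, 0, -0.7], 0, -0.1]]}}

```text
clock: 60.12
position: [489.0, 95.9, 239.9]
eef_rot: [1.245, 2.884, 0.001]
wrist_force: [0.8, -0.2, -0.3]
grip_width: 0.505
gripper_force: 0.0
```

```bash
python3 - <<'E'
from h import *
plan([(440,-200,230,-20)],-0.1)
E
```

```text
t 60.12 p [489.   95.9 239.9] ang 43.3 w 0.505 F 0.0 [ 0.8 -0.2 -0.3]
[[[-0.28,-0.37,0.02],0.97,-0.1],[[-0.31,-0.34,0.01],0.98,-0.1],[[-0.34,-0.31,0.02],0.97,-0.1],[[-0.36,-0.29,0.01],0.97,-0.1],[[-0.39,-0.25,0.02],0.98,-0.1]]
[[[-0.4,-0.22,0.01],0.97,-0.1],[[-0.43,-0.18,0.02],0.98,-0.1],[[-0.43,-0.15,0.01],0.97,-0.1],[[-0.45,-0.11,0.02],0.97,-0.1],[[-0.46,-0.07,0.01],0.98,-0.1]]
[[[-0.46,-0.03,0.02],0.97,-0.1],[[-0.46,0.0,0.01],0.97,-0.1],[[-0.46,0.05,0.02],0.98,-0.1]]
```

```bash
python3 - <<'E'
from h import *
plan([(683.7,-9.6,240,-4.3)],-0.1)
S=read_camera('side');blobs(S,400,540,-130,130,29,42);print();blobs(dict(np.load('pics/S2.npz')),400,540,-130,130,29,42)
# lug-only points (lower slab next to disc A): direction from centre
P=np.array(S['pose'])
for n,c in(('now',S),('old',dict(np.load('pics/S2.npz')))):
    d=c['depth'].astype(float);v,u=np.mgrid[0:480,0:640]
    W=np.stack([(u-c['cx'])/c['fx']*d,(v-c['cy'])/c['fy']*d,d],-1)@P[:3,:3].T+P[:3,3]
    q=W[(W[...,2]>26)&(W[...,2]<36)&(abs(W[...,0]-456)<6)&(abs(W[...,1]-97)<15)]; print(n,len(q),q.mean(0).round(1))
E
```

```text
t 60.12 p [489.   95.9 239.9] ang 43.3 w 0.505 F 0.0 [ 0.8 -0.2 -0.3]
[[[-0.42,0.14,0.0],0.95,-0.1],[[-0.41,0.17,0.0],0.95,-0.1],[[-0.39,0.21,0.0],0.96,-0.1],[[-0.37,0.24,0.0],0.95,-0.1],[[-0.36,0.27,0.0],0.95,-0.1]]
[[[-0.32,0.29,0.0],0.95,-0.1],[[-0.31,0.33,0.0],0.95,-0.1],[[-0.27,0.34,0.0],0.95,-0.1],[[-0.25,0.37,0.0],0.96,-0.1],[[-0.21,0.39,0.0],0.95,-0.1]]
px [266 247  24  15] n 222 mean [489.2  94.   34.9] min [456.  71.  29.] max [515. 120.  41.]
px [276 271  24  16] n 256 mean [480.4   4.4  35. ] min [448. -18.  29.] max [507.  28.  41.]
px [288 296  25  17] n 295 mean [475.4 -85.2  35. ] min [ 442. -107.   29.] max [501. -58.  40.]

px [266 248  24  15] n 231 mean [487.8  93.2  35. ] min [455.  69.  29.] max [515. 120.  41.]
px [276 271  12  14] n 61 mean [463.8  12.2  33.6] min [448.  -4.  29.] max [484.  32.  39.]
px [304 297   9  16] n 98 mean [488.7 -91.8  35.4] min [ 473. -108.   29.] max [501. -71.  40.]
now 15 [458.3  97.6  29.8]
old 16 [457.6  97.9  30.2]
```

A is back, matching its first seating within 1 mm. Now I press again.

{"fn": "apply_moves", "kwargs": {"commands": [[[-0.42, 0.14, 0.0], 0.95, -0.1], [[-0.41, 0.17, 0.0], 0.95, -0.1], [[-0.39, 0.21, 0.0], 0.96, -0.1], [[-0.37, 0.24, 0.0], 0.95, -0.1], [[-0.36, 0.27, 0.0], 0.95, -0.1]]}}

```text
clock: 60.8
position: [587.2, 42.8, 238.0]
eef_rot: [-1.817, -2.563, 0.0]
wrist_force: [0.4, -0.4, -0.0]
grip_width: 0.446
gripper_force: 0.0
```

{"fn": "apply_moves", "kwargs": {"commands": [[[-0.32, 0.29, 0.0], 0.95, -0.1], [[-0.31, 0.33, 0.0], 0.95, -0.1], [[-0.27, 0.34, 0.0], 0.95, -0.1], [[-0.25, 0.37, 0.0], 0.96, -0.1], [[-0.21, 0.39, 0.0], 0.95, -0.1]]}}

```text
clock: 61.42
position: [684.3, -9.7, 237.9]
eef_rot: [-2.306, -2.133, 0.0]
wrist_force: [-0.5, 0.2, -0.1]
grip_width: 0.454
gripper_force: 0.0
```

{"fn": "apply_moves", "kwargs": {"commands": [[[0, 0, 0.5], 0, -0.1], [[0, 0, 0.5], 0, -0.1], [[0, 0, 0], 0, -0.1], [[0, 0, 0], 0, -0.1], [[0, 0, 0], 0, -0.1]]}}

```text
clock: 62.05
position: [684.2, -9.5, 189.4]
eef_rot: [2.303, 2.136, 0.002]
wrist_force: [0.1, -0.1, -0.5]
grip_width: 0.446
gripper_force: 0.0
```

```bash
python3 - <<'E'
from h import *
plan([(683.6,-9.6,135,-4.3),(683.6,-9.6,73.5,-4.3)],-0.1,31)
E
```

```text
t 62.05 p [684.2  -9.5 189.4] ang -4.3 w 0.446 F 0.0 [ 0.1 -0.1 -0.5]
[[[0.0,-0.01,0.54],0.0,-0.1],[[0.0,0.0,0.55],0.0,-0.1],[[0.0,0.0,0.61],0.0,-0.1],[[0.0,0.0,0.62],0.0,-0.1]]
```

Then the same sequence that worked before.

{"fn": "apply_moves", "kwargs": {"commands": [[[0, -0.01, 0.54], 0, -0.1], [[0, 0, 0.55], 0, -0.1], [[0, 0, 0.61], 0, -0.1], [[0, 0, 0.62], 0, -0.1], [[0, 0, 0], 0, -0.1]]}}

```text
clock: 62.68
position: [682.5, -9.3, 71.2]
eef_rot: [-2.302, -2.135, 0.003]
wrist_force: [0.2, -0.2, 0.2]
grip_width: 0.446
gripper_force: 0.0
```

{"fn": "apply_moves", "kwargs": {"commands": [[[0, 0, 0], 0, -0.3], [[0, 0, 0], 0, -0.5], [[0, 0, 0], 0, -0.5], [[0, 0, 0], 0, -0.5]]}}

```text
clock: 63.18
position: [683.5, -9.3, 72.8]
eef_rot: [2.303, 2.136, 0.001]
wrist_force: [-0.5, -0.6, 0.0]
grip_width: 0.252
gripper_force: 0.0
```

{"fn": "apply_moves", "kwargs": {"commands": [[[0.0, -0.05, -0.16], 0, -0.5], [[0.0, -0.09, -0.18], 0, -0.5], [[0.0, -0.1, -0.18], 0, -0.5], [[0.0, -0.12, -0.16], 0, -0.5], [[0.0, -0.13, -0.15], 0, -0.5]]}}

```text
clock: 63.8
position: [661.5, -7.7, 116.4]
eef_rot: [2.3, 2.133, 0.008]
wrist_force: [14.5, -0.6, 7.5]
grip_width: 0.257
gripper_force: 7.3
```

{"fn": "apply_moves", "kwargs": {"commands": [[[0.0, -0.14, -0.14], 0, -0.5], [[0.0, -0.16, -0.13], 0, -0.5], [[0.0, -0.17, -0.11], 0, -0.5], [[0.0, -0.18, -0.11], 0, -0.5], [[0.0, -0.19, -0.08], 0, -0.5]]}}

```text
clock: 64.42
position: [616.1, -4.3, 142.6]
eef_rot: [-2.303, -2.136, 0.001]
wrist_force: [0.3, 1.0, -0.3]
grip_width: 0.254
gripper_force: 0.2
```

{"fn": "apply_moves", "kwargs": {"commands": [[[0.0, -0.14, -0.07], 0, -0.5], [[0.0, -0.18, -0.05], 0, -0.5], [[0.0, -0.17, -0.03], 0, -0.5], [[0.0, -0.17, -0.03], 0, -0.5], [[0.0, -0.18, -0.01], 0, -0.5]]}}

```text
clock: 65.05
position: [574.4, -1.2, 151.8]
eef_rot: [-2.303, -2.136, 0.0]
wrist_force: [-1.0, 0.7, -0.5]
grip_width: 0.251
gripper_force: 0.7
```

```bash
python3 - <<'E'
from h import *
arc(0.63,0.1,8,-0.5)
S=read_camera('side');blobs(S,400,540,-130,130,29,42)
E
```

```text
t 65.05 p [574.4  -1.2 151.8] ang -4.3 w 0.251 F 0.7 [-1.   0.7 -0.5]
[[[0.01,-0.16,-0.02],0.0,-0.5],[[0.0,-0.16,0.01],0.0,-0.5],[[0.0,-0.16,0.02],0.0,-0.5],[[0.0,-0.15,0.04],0.0,-0.5],[[0.0,-0.16,0.04],0.0,-0.5]]
[[[0.0,-0.15,0.06],0.0,-0.5],[[0.0,-0.14,0.06],0.0,-0.5],[[0.0,-0.14,0.07],0.0,-0.5]]
px [266 247  22  15] n 204 mean [486.5  94.4  35.1] min [454.  72.  29.] max [510. 119.  42.]
px [276 271  24  16] n 245 mean [479.2   4.6  34.9] min [447. -18.  29.] max [503.  30.  41.]
px [288 296  25  17] n 295 mean [475.4 -85.1  34.8] min [ 443. -110.   29.] max [502. -60.  40.]
```

{"fn": "apply_moves", "kwargs": {"commands": [[[0.0, -0.18, 0.01], 0, -0.5], [[0.0, -0.17, 0.01], 0, -0.5], [[0.0, -0.18, 0.03], 0, -0.5], [[0.0, -0.17, 0.04], 0, -0.5], [[0.0, -0.13, 0.05], 0, -0.5]]}}

```text
clock: 65.72
position: [533.1, 2.0, 144.6]
eef_rot: [-2.303, -2.136, 0.0]
wrist_force: [-2.3, 0.8, -1.9]
grip_width: 0.252
gripper_force: 1.1
```

{"fn": "apply_moves", "kwargs": {"commands": [[[0.0, -0.1, 0.04], 0, -0.5], [[0.0, -0.08, 0.04], 0, -0.5], [[0.0, -0.08, 0.05], 0, -0.5], [[0.0, -0.08, 0.05], 0, -0.5], [[0, 0, 0], 0, -0.5]]}}

```text
clock: 66.35
position: [516.1, 3.2, 135.5]
eef_rot: [-2.303, -2.136, 0.001]
wrist_force: [-5.8, 1.4, 2.4]
grip_width: 0.251
gripper_force: 3.0
```

{"fn": "apply_moves", "kwargs": {"commands": [[[0.0, -0.08, 0.04], 0, -0.5], [[0.0, -0.08, 0.03], 0, -0.5], [[0, -0.05, 0.02], 0, -0.5], [[0, -0.05, 0.02], 0, -0.5], [[0, 0, 0], 0, -0.5]]}}

```text
clock: 66.97
position: [504.1, 4.2, 130.4]
eef_rot: [2.303, 2.136, 0.001]
wrist_force: [-0.6, 0.7, 0.6]
grip_width: 0.252
gripper_force: 0.0
```

{"fn": "apply_moves", "kwargs": {"commands": [[[0, -0.06, 0], 0, -0.5], [[0, -0.04, 0], 0, -0.5], [[0, 0, 0], 0, -0.5], [[0, 0, 0], 0, -0.5], [[0, 0, 0], 0, -0.5]]}}

```text
clock: 67.6
position: [500.0, 4.4, 130.6]
eef_rot: [2.302, 2.135, 0.003]
wrist_force: [6.0, -0.3, -2.6]
grip_width: 0.252
gripper_force: 3.4
```

{"fn": "apply_moves", "kwargs": {"commands": [[[0, 0.05, 0], 0, -0.5], [[0, 0, 0], 0, -0.2], [[0, 0, 0], 0, 0], [[0, 0, -0.3], 0, 0], [[0, 0, -0.8], 0, 0]]}}

```text
clock: 68.22
position: [500.5, 4.1, 185.8]
eef_rot: [-2.303, -2.135, 0.004]
wrist_force: [0.3, -0.0, 0.4]
grip_width: 0.502
gripper_force: 0.0
```

{"fn": "apply_moves", "kwargs": {"commands": [[[0, 0, -0.8], 0, 0], [[0, 0, -0.8], 0, 0], [[0, 0, 0], 0, 0], [[0, 0, 0], 0, 0], [[0, 0, 0], 0, 0]]}}

```text
clock: 68.85
position: [500.9, 4.3, 264.7]
eef_rot: [-2.303, -2.136, 0.002]
wrist_force: [-0.4, -0.9, -0.7]
grip_width: 0.503
gripper_force: 0.0
```

{"fn": "apply_moves", "kwargs": {"commands": [[[0, 0, 0], 0, 0], [[0, 0, 0], 0, 0], [[0, 0, 0], 0, 0], [[0, 0, 0], 0, 0], [[0, 0, 0], 0, 0]]}}

```text
clock: 69.47
position: [501.3, 4.3, 265.3]
eef_rot: [-2.303, -2.136, 0.0]
wrist_force: [-0.1, 0.2, -0.5]
grip_width: 0.501
gripper_force: 0.0
```

{"fn": "apply_moves", "kwargs": {"commands": [[[0, 0, 0], 0, 0], [[0, 0, 0], 0, 0], [[0, 0, 0], 0, 0], [[0, 0, 0], 0, 0], [[0, 0, 0], 0, 0]]}}

```text
clock: 70.1
position: [501.3, 4.4, 265.3]
eef_rot: [2.303, 2.136, 0.0]
wrist_force: [-0.9, 0.1, 0.3]
grip_width: 0.502
gripper_force: 0.0
```

{"fn": "apply_moves", "kwargs": {"commands": [[[0, 0, 0], 0, 0], [[0, 0, 0], 0, 0], [[0, 0, 0], 0, 0], [[0, 0, 0], 0, 0], [[0, 0, 0], 0, 0]]}}

```text
clock: 70.72
position: [501.3, 4.4, 265.3]
eef_rot: [-2.303, -2.136, 0.0]
wrist_force: [1.2, -0.3, 0.1]
grip_width: 0.5
gripper_force: 0.0
```

{"fn": "apply_moves", "kwargs": {"commands": [[[0, 0, 0], 0, 0], [[0, 0, 0], 0, 0], [[0, 0, 0], 0, 0], [[0, 0, 0], 0, 0], [[0, 0, 0], 0, 0]]}}

```text
clock: 71.35
position: [501.3, 4.3, 265.3]
eef_rot: [2.303, 2.136, -0.0]
wrist_force: [-0.7, -0.8, -0.3]
grip_width: 0.495
gripper_force: 0.0
```

{"fn": "apply_moves", "kwargs": {"commands": [[[0, 0, 0], 0, 0], [[0, 0, 0], 0, 0], [[0, 0, 0], 0, 0], [[0, 0, 0], 0, 0], [[0, 0, 0], 0, 0]]}}

```text
clock: 71.97
position: [501.3, 4.3, 265.3]
eef_rot: [2.303, 2.136, -0.0]
wrist_force: [-1.0, 0.8, -0.4]
grip_width: 0.501
gripper_force: 0.0
```

{"fn": "apply_moves", "kwargs": {"commands": [[[0, 0, 0], 0, 0], [[0, 0, 0], 0, 0], [[0, 0, 0], 0, 0], [[0, 0, 0], 0, 0], [[0, 0, 0], 0, 0]]}}

```text
clock: 72.6
position: [501.3, 4.3, 265.3]
eef_rot: [2.303, 2.136, -0.0]
wrist_force: [-0.8, -0.5, 0.2]
grip_width: 0.502
gripper_force: 0.0
```

```bash
python3 - <<'E'
from h import *
S=read_camera('side');np.savez('pics/S5.npz',**S);O=dict(np.load('pics/S3.npz'))
cv2.imwrite('pics/g1.png',cv2.resize(S['pixels'][190:340,240:390,::-1],None,fx=4,fy=4))
P=np.array(S['pose']);v,u=np.mgrid[0:480,0:640]
for c in (O,S):
    d=c['depth'].astype(float)
    W=np.stack([(u-c['cx'])/c['fx']*d,(v-c['cy'])/c['fy']*d,d],-1)@P[:3,:3].T+P[:3,3]
    j=(W[...,0]-482.2)*.9972-(W[...,1]-6.2)*.075; k=(W[...,0]-482.2)*.075+(W[...,1]-6.2)*.9972
    for a in(-100,-45,0,45,100):
        m=(abs(k-a)<8)&(abs(j+0)<14)&(W[...,2]>40)&(W[...,2]<120); print(a,m.sum(),W[m][:,2].max().round(1) if m.any() else '',np.median(W[m][:,2]).round(1))
    for a in(-90,0,90):
        m=(abs(k-a)<12)&(j>-42)&(j<-26)&(W[...,2]>22)&(W[...,2]<36); print('lug',a,m.sum(),k[m].mean().round(1)-a,j[m].mean().round(1))
E
```

```text
-100 72 62.3 57.3
-45 60 61.5 57.5
0 53 61.7 57.9
45 48 62.9 57.7
100 45 62.5 57.4
lug -90 25 -4.299999999999997 -30.4
lug 0 24 -0.6 -30.9
lug 90 0 nan nan
-100 62 61.7 57.6
-45 61 61.7 57.9
0 56 61.9 57.7
45 55 61.4 57.7
100 48 62.7 57.6
lug -90 22 -3.5999999999999943 -30.5
lug 0 24 -1.1 -31.1
lug 90 21 -1.4000000000000057 -30.3<stdin>:12: RuntimeWarning: Mean of empty slice.
  ret = ret.dtype.type(ret / rcount)
```

All three are clamped, lugs over the lines and beam level, hands off for about 4 s. Next I swing the arm back.

{"fn": "apply_moves", "kwargs": {"commands": [[[0, 0.02, 0.7], 0, 0], [[0, 0, 0.7], 0, 0], [[0, 0, 0.7], 0, 0], [[0, 0, 0.58], 0, 0], [[0, 0, 0], 0, -0.3]]}}

```text
clock: 73.28
position: [501.4, 4.0, 130.1]
eef_rot: [-2.303, -2.135, 0.004]
wrist_force: [-1.1, -0.8, 0.8]
grip_width: 0.352
gripper_force: 0.0
```

{"fn": "apply_moves", "kwargs": {"commands": [[[0, 0, 0], 0, -0.5], [[0, 0, 0], 0, -0.5], [[0, 0, 0], 0, -0.5]]}}

```text
clock: 73.65
position: [502.7, 4.5, 132.0]
eef_rot: [2.303, 2.136, 0.002]
wrist_force: [-0.7, 0.4, 0.3]
grip_width: 0.251
gripper_force: 0.0
```

{"fn": "apply_moves", "kwargs": {"commands": [[[0.0, 0.15, -0.08], 0, -0.5], [[0.0, 0.16, -0.08], 0, -0.5], [[0.0, 0.15, -0.07], 0, -0.5], [[0.0, 0.16, -0.07], 0, -0.5], [[0.0, 0.17, -0.04], 0, -0.5]]}}

```text
clock: 74.28
position: [541.7, 1.3, 148.8]
eef_rot: [-2.303, -2.136, 0.001]
wrist_force: [-5.4, 0.5, 2.4]
grip_width: 0.253
gripper_force: 2.5
```

{"fn": "apply_moves", "kwargs": {"commands": [[[0.0, 0.17, -0.04], 0, -0.5], [[0.0, 0.17, -0.03], 0, -0.5], [[0.0, 0.17, -0.01], 0, -0.5], [[0.0, 0.17, 0.0], 0, -0.5], [[0.0, 0.18, 0.01], 0, -0.5]]}}

```text
clock: 74.9
position: [585.2, -2.0, 151.8]
eef_rot: [2.303, 2.136, 0.0]
wrist_force: [-2.7, 0.3, 2.1]
grip_width: 0.252
gripper_force: 1.3
```

{"fn": "apply_moves", "kwargs": {"commands": [[[0.0, 0.17, 0.03], 0, -0.5], [[0.0, 0.17, 0.04], 0, -0.5], [[0.0, 0.16, 0.05], 0, -0.5], [[0.0, 0.16, 0.06], 0, -0.5], [[0.0, 0.16, 0.07], 0, -0.5]]}}

```text
clock: 75.53
position: [626.0, -5.1, 139.1]
eef_rot: [2.303, 2.136, 0.0]
wrist_force: [-1.5, -0.8, 0.6]
grip_width: 0.249
gripper_force: 0.6
```

{"fn": "apply_moves", "kwargs": {"commands": [[[0.0, 0.15, 0.08], 0, -0.5], [[0.0, 0.14, 0.1], 0, -0.5], [[0.0, 0.14, 0.1], 0, -0.5], [[0.0, 0.13, 0.11], 0, -0.5], [[0.0, 0.12, 0.13], 0, -0.5]]}}

```text
clock: 76.15
position: [659.9, -7.6, 112.9]
eef_rot: [2.303, 2.136, 0.0]
wrist_force: [-0.1, -0.1, -1.1]
grip_width: 0.247
gripper_force: 0.0
```

{"fn": "apply_moves", "kwargs": {"commands": [[[0.0, 0.12, 0.13], 0, -0.5], [[0.0, 0.1, 0.14], 0, -0.5], [[0.0, 0.09, 0.14], 0, -0.5], [[0.0, 0.08, 0.15], 0, -0.5], [[0.0, 0.07, 0.16], 0, -0.5]]}}

```text
clock: 76.78
position: [682.6, -9.3, 76.8]
eef_rot: [2.303, 2.136, 0.0]
wrist_force: [-0.3, 0.5, 0.2]
grip_width: 0.249
gripper_force: 0.0
```

{"fn": "apply_moves", "kwargs": {"commands": [[[0, 0.06, 0], 0, -0.5], [[0, 0, 0], 0, -0.5], [[0, 0, 0], 0, -0.5]]}}

```text
clock: 77.15
position: [685.3, -9.6, 77.6]
eef_rot: [2.303, 2.136, 0.0]
wrist_force: [-0.2, -0.5, 0.3]
grip_width: 0.248
gripper_force: 0.0
```

{"fn": "apply_moves", "kwargs": {"commands": [[[0, 0, 0], 0, -0.2], [[0, 0, 0], 0, 0], [[0, 0, -0.6], 0, 0], [[0, 0, -0.8], 0, 0], [[0, 0, -0.8], 0, 0]]}}

```text
clock: 77.78
position: [685.1, -9.6, 188.5]
eef_rot: [-2.303, -2.136, 0.0]
wrist_force: [-0.3, 0.2, 0.2]
grip_width: 0.498
gripper_force: 0.0
```

{"fn": "apply_moves", "kwargs": {"commands": [[[0, 0, -0.8], 0, 0], [[0, 0, -0.8], 0, 0.5], [[0, 0, 0], 0, 0.5], [[0, 0, 0], 0, 0.5]]}}

```text
clock: 78.28
position: [685.0, -9.4, 266.8]
eef_rot: [-2.303, -2.136, 0.0]
wrist_force: [0.0, 0.7, -1.2]
grip_width: 0.752
gripper_force: 0.0
```

```bash
python3 - <<'E'
from h import *
plan([(488.9,95.7,200,85.7)],0.5)
S=read_camera('side');blobs(S,400,540,-130,130,29,42)
T=read_camera('top');P=np.array(S['pose']);v,u=np.mgrid[0:480,0:640];d=S['depth'].astype(float)
W=np.stack([(u-S['cx'])/S['fx']*d,(v-S['cy'])/S['fy']*d,d],-1)@P[:3,:3].T+P[:3,3]
m=(W[...,0]>540)&(W[...,0]<720)&(abs(W[...,1])<140)&(W[...,2]>125)&(W[...,2]<175);print('beam top',m.sum(),W[m].mean(0).round(1),W[m].max(0).round(1))
m=(W[...,0]>665)&(W[...,0]<705)&(abs(W[...,1]+10)<45)&(W[...,2]>70)&(W[...,2]<110);print('bar',W[m].mean(0).round(1))
E
```

```text
t 78.28 p [685.   -9.4 266.8] ang -4.3 w 0.752 F 0.0 [ 0.   0.7 -1.2]
[[[0.09,-0.21,0.07],-0.95,0.5],[[0.12,-0.21,0.07],-0.94,0.5],[[0.13,-0.2,0.07],-0.95,0.5],[[0.14,-0.18,0.07],-0.95,0.5],[[0.16,-0.17,0.07],-0.95,0.5]]
[[[0.17,-0.16,0.07],-0.94,0.5],[[0.19,-0.14,0.07],-0.95,0.5],[[0.19,-0.13,0.07],-0.95,0.5],[[0.21,-0.11,0.07],-0.95,0.5],[[0.22,-0.09,0.07],-0.94,0.5]]
[[[0.22,-0.08,0.07],-0.95,0.5],[[0.22,-0.06,0.07],-0.95,0.5],[[0.24,-0.03,0.07],-0.95,0.5],[[0.23,-0.02,0.07],-0.94,0.5],[[0.23,0.0,0.07],-0.95,0.5]]
[[[0.24,0.02,0.07],-0.95,0.5],[[0.23,0.04,0.07],-0.95,0.5],[[0.23,0.05,0.08],-0.94,0.5],[[0.22,0.08,0.07],-0.95,0.5]]
px [266 247  24  15] n 228 mean [489.1  93.8  34.9] min [455.  72.  29.] max [515. 117.  40.]
px [276 271  24  16] n 255 mean [480.2   4.7  34.9] min [446. -19.  29.] max [506.  32.  41.]
px [288 296  25  17] n 292 mean [475.3 -85.   35. ] min [ 441. -108.   29.] max [502. -58.  41.]
beam top 1024 [592.6 -15.7 146.4] [617.3 110.3 160.4]
bar [684.1 -10.2  95.2]
```

{"fn": "apply_moves", "kwargs": {"commands": [[[0.09, -0.21, 0.07], -0.95, 0.5], [[0.12, -0.21, 0.07], -0.94, 0.5], [[0.13, -0.2, 0.07], -0.95, 0.5], [[0.14, -0.18, 0.07], -0.95, 0.5], [[0.16, -0.17, 0.07], -0.95, 0.5]]}}

```text
clock: 79.0
position: [633.1, 18.4, 248.8]
eef_rot: [-1.812, -2.565, 0.002]
wrist_force: [-0.7, 0.3, 0.9]
grip_width: 0.75
gripper_force: 0.0
```

{"fn": "apply_moves", "kwargs": {"commands": [[[0.17, -0.16, 0.07], -0.94, 0.5], [[0.19, -0.14, 0.07], -0.95, 0.5], [[0.19, -0.13, 0.07], -0.95, 0.5], [[0.21, -0.11, 0.07], -0.95, 0.5], [[0.22, -0.09, 0.07], -0.94, 0.5]]}}

```text
clock: 79.62
position: [581.4, 46.2, 231.4]
eef_rot: [-1.247, -2.882, 0.001]
wrist_force: [0.8, -0.6, -0.6]
grip_width: 0.752
gripper_force: 0.0
```

{"fn": "apply_moves", "kwargs": {"commands": [[[0.22, -0.08, 0.07], -0.95, 0.5], [[0.22, -0.06, 0.07], -0.95, 0.5], [[0.24, -0.03, 0.07], -0.95, 0.5], [[0.23, -0.02, 0.07], -0.94, 0.5], [[0.23, 0.0, 0.07], -0.95, 0.5]]}}

```text
clock: 80.25
position: [529.9, 73.5, 213.9]
eef_rot: [-0.629, -3.077, 0.001]
wrist_force: [0.3, -0.6, -0.4]
grip_width: 0.746
gripper_force: 0.0
```

{"fn": "apply_moves", "kwargs": {"commands": [[[0.24, 0.02, 0.07], -0.95, 0.5], [[0.23, 0.04, 0.07], -0.95, 0.5], [[0.23, 0.05, 0.08], -0.94, 0.5], [[0.22, 0.08, 0.07], -0.95, 0.5], [[0, 0, 0.9], 0, 0.5]]}}

```text
clock: 80.88
position: [489.7, 96.4, 156.0]
eef_rot: [0.115, 3.136, 0.003]
wrist_force: [0.4, 0.2, -0.3]
grip_width: 0.751
gripper_force: 0.0
```

{"fn": "apply_moves", "kwargs": {"commands": [[[0, 0, 0.9], 0, 0.5], [[0, 0, 0.5], 0, 0.5], [[0, 0, 0], 0, 0.5], [[0, 0, 0], 0, 0.5], [[0, 0, 0], 0, 0.5]]}}

```text
clock: 81.5
position: [489.6, 95.7, 86.3]
eef_rot: [0.118, 3.138, 0.001]
wrist_force: [-0.1, 0.4, 0.4]
grip_width: 0.745
gripper_force: 0.0
```

```bash
python3 - <<'E'
from h import *
plan([(489,95.7,22,85.7)],0.5,20)
E
```

```text
t 81.5 p [489.6  95.7  86.3] ang 85.7 w 0.745 F 0.0 [-0.1  0.4  0.4]
[[[0.0,0.0,0.32],0.0,0.5],[[0.01,0.0,0.32],0.0,0.5],[[0.0,0.0,0.32],0.0,0.5],[[0.0,0.0,0.33],0.0,0.5]]
```

{"fn": "apply_moves", "kwargs": {"commands": [[[0, 0, 0.32], 0, 0.5], [[0.01, 0, 0.32], 0, 0.5], [[0, 0, 0.32], 0, 0.5], [[0, 0, 0.31], 0, 0.5], [[0, 0, 0], 0, 0.5]]}}

```text
clock: 82.12
position: [487.8, 95.2, 20.5]
eef_rot: [-0.118, -3.137, 0.001]
wrist_force: [-0.6, -0.1, -0.1]
grip_width: 0.751
gripper_force: 0.0
```

{"fn": "apply_moves", "kwargs": {"commands": [[[0, 0, 0], 0, -1], [[0, 0, 0], 0, -1], [[0, 0, 0], 0, -1], [[0, 0, 0], 0, -1], [[0, 0, 0], 0, -1]]}}

```text
clock: 82.75
position: [488.7, 95.5, 22.5]
eef_rot: [0.118, 3.139, 0.0]
wrist_force: [-2.3, -1.0, 7.2]
grip_width: 0.507
gripper_force: 60.5
```

{"fn": "apply_moves", "kwargs": {"commands": [[[0, 0, -0.3], 0, -1], [[0, 0, -0.5], 0, -1], [[0, 0, -0.5], 0, -1], [[0, 0, 0], 0, -1], [[0, 0, 0], 0, -1]]}}

```text
clock: 83.38
position: [488.5, 95.7, 87.1]
eef_rot: [0.118, 3.139, 0.0]
wrist_force: [-0.0, -0.6, -1.6]
grip_width: 0.509
gripper_force: 61.0
```

```bash
python3 - <<'E'
from h import *
plan([(600,272,87,85.7),(600,272,40,85.7)],-1)
E
```

```text
t 83.38 p [488.5  95.7  87.1] ang 85.7 w 0.509 F 61.0 [-0.  -0.6 -1.6]
[[[-0.39,0.74,0.0],0.0,-1],[[-0.39,0.73,0.0],0.0,-1],[[-0.4,0.74,0.0],0.0,-1],[[-0.39,0.74,0.0],0.0,-1],[[-0.39,0.73,0.0],0.0,-1]]
[[[0.0,0.0,0.47],0.0,-1],[[0.0,0.0,0.47],0.0,-1]]
```

{"fn": "apply_moves", "kwargs": {"commands": [[[-0.39, 0.74, 0.0], 0, -1], [[-0.39, 0.73, 0.0], 0, -1], [[-0.4, 0.74, 0.0], 0, -1], [[-0.39, 0.74, 0.0], 0, -1], [[-0.39, 0.73, 0.0], 0, -1]]}}

```text
clock: 84.0
position: [600.3, 272.7, 85.9]
eef_rot: [-0.118, -3.138, 0.001]
wrist_force: [-0.5, 0.2, 0.6]
grip_width: 0.507
gripper_force: 61.0
```

{"fn": "apply_moves", "kwargs": {"commands": [[[0, 0, 0.47], 0, -1], [[0, 0, 0.47], 0, -1], [[0, 0, 0], 0, -1], [[0, 0, 0], 0, -1], [[0, 0, 0], 0, -1]]}}

```text
clock: 84.62
position: [600.6, 271.8, 40.8]
eef_rot: [0.118, 3.138, 0.001]
wrist_force: [0.1, -0.1, -0.7]
grip_width: 0.505
gripper_force: 61.1
```

{"fn": "apply_moves", "kwargs": {"commands": [[[0, 0, 0.2], 0, -1], [[0, 0, 0.17], 0, -1], [[0, 0, 0], 0, -1], [[0, 0, 0], 0, -1], [[0, 0, 0], 0, -1]]}}

```text
clock: 85.25
position: [600.2, 271.7, 21.5]
eef_rot: [0.118, 3.139, 0.0]
wrist_force: [-0.0, 0.2, -0.3]
grip_width: 0.507
gripper_force: 61.3
```

{"fn": "apply_moves", "kwargs": {"commands": [[[0, 0, 0.03], 0, -1], [[0, 0, 0], 0, -1], [[0, 0, 0], 0, 0.2], [[0, 0, 0], 0, 0.5], [[0, 0, 0], 0, 0.5]]}}

```text
clock: 85.88
position: [600.1, 271.7, 19.8]
eef_rot: [0.118, 3.139, 0.0]
wrist_force: [0.9, 0.5, -0.3]
grip_width: 0.751
gripper_force: 0.0
```

{"fn": "apply_moves", "kwargs": {"commands": [[[0, 0, 0], 0, 0.5], [[0, 0, -0.4], 0, 0.5], [[0, 0, -0.7], 0, 0.5], [[0, 0, -0.7], 0, 0.5], [[0, 0, 0], 0, 0.5]]}}

```text
clock: 86.5
position: [601.7, 272.2, 113.9]
eef_rot: [0.118, 3.135, 0.004]
wrist_force: [-0.1, -0.1, 0.4]
grip_width: 0.755
gripper_force: 0.0
```

```bash
python3 - <<'E'
from h import *
S=read_camera('side');blobs(S,350,690,170,380,25,40);blobs(S,400,540,-130,130,29,42)
plan([(482,6.2,110,85.7),(482,6.2,45,85.7)],0.5)
E
```

```text
px [283 200  21  12] n 175 mean [600.2 268.9  31.6] min [567. 244.  25.] max [626. 299.  37.]
px [276 271  24  16] n 257 mean [480.5   4.5  34.9] min [447. -18.  29.] max [507.  32.  41.]
px [288 296  25  17] n 296 mean [475.3 -85.   34.8] min [ 442. -109.   29.] max [503. -59.  41.]
t 86.55 p [600.8 272.  112.1] ang 85.7 w 0.752 F 0.0 [-0.5  0.  -0.7]
[[[0.28,-0.78,0.01],0.0,0.5],[[0.28,-0.79,0.0],0.0,0.5],[[0.28,-0.78,0.01],0.0,0.5],[[0.29,-0.78,0.0],0.0,0.5],[[0.28,-0.78,0.01],0.0,0.5]]
[[[0.28,-0.79,0.01],0.0,0.5],[[0.28,-0.78,0.0],0.0,0.5],[[0.0,0.0,0.65],0.0,0.5],[[0.0,0.0,0.65],0.0,0.5]]
```

{"fn": "apply_moves", "kwargs": {"commands": [[[0.28, -0.78, 0.01], 0, 0.5], [[0.28, -0.79, 0.0], 0, 0.5], [[0.28, -0.78, 0.01], 0, 0.5], [[0.29, -0.78, 0.0], 0, 0.5], [[0.28, -0.78, 0.01], 0, 0.5]]}}

```text
clock: 87.18
position: [514.1, 80.8, 108.1]
eef_rot: [-0.118, -3.139, 0.0]
wrist_force: [1.0, 0.6, 0.6]
grip_width: 0.747
gripper_force: 0.0
```

{"fn": "apply_moves", "kwargs": {"commands": [[[0.28, -0.79, 0.01], 0, 0.5], [[0.28, -0.78, 0.0], 0, 0.5], [[0, 0, 0.65], 0, 0.5], [[0, 0, 0.4], 0, 0.5], [[0, 0, 0], 0, 0.5]]}}

```text
clock: 87.8
position: [480.2, 5.6, 54.3]
eef_rot: [-0.118, -3.137, 0.001]
wrist_force: [-0.1, 0.4, -0.1]
grip_width: 0.751
gripper_force: 0.0
```

{"fn": "apply_moves", "kwargs": {"commands": [[[0, 0, 0], 0, 0.5], [[0, 0, 0], 0, 0.5]]}}

```text
clock: 88.05
position: [481.7, 6.0, 56.0]
eef_rot: [0.118, 3.138, 0.0]
wrist_force: [-0.0, -0.2, -0.5]
grip_width: 0.753
gripper_force: 0.0
```

```bash
python3 - <<'E'
from h import *
plan([(482,6.2,21.5,85.7)],0.5,20)
E
```

```text
t 88.05 p [481.7   6.   56. ] ang 85.7 w 0.753 F 0.0 [-0.  -0.2 -0.5]
[[[0.0,0.0,0.35],0.0,0.5],[[-0.01,0.01,0.34],0.0,0.5]]
```

{"fn": "apply_moves", "kwargs": {"commands": [[[0, 0, 0.35], 0, 0.5], [[0, 0, 0.33], 0, 0.5], [[0, 0, 0], 0, 0.5], [[0, 0, 0], 0, 0.5]]}}

```text
clock: 88.55
position: [481.4, 5.8, 21.6]
eef_rot: [0.118, 3.139, -0.0]
wrist_force: [-0.2, -0.5, 0.7]
grip_width: 0.747
gripper_force: 0.0
```

{"fn": "apply_moves", "kwargs": {"commands": [[[0, 0, 0], 0, -1], [[0, 0, 0], 0, -1], [[0, 0, 0], 0, -1], [[0, 0, 0], 0, -1], [[0, 0, 0], 0, -1]]}}

```text
clock: 89.18
position: [481.6, 5.8, 22.2]
eef_rot: [0.118, 3.138, 0.0]
wrist_force: [-3.5, -0.4, 15.5]
grip_width: 0.508
gripper_force: 58.6
```

{"fn": "apply_moves", "kwargs": {"commands": [[[0, 0, -0.3], 0, -1], [[0, 0, -0.5], 0, -1], [[0, 0, -0.5], 0, -1], [[0, 0, 0], 0, -1], [[0, 0, 0], 0, -1]]}}

```text
clock: 89.8
position: [481.2, 6.0, 86.5]
eef_rot: [0.118, 3.139, 0.0]
wrist_force: [-0.6, -1.0, -1.0]
grip_width: 0.509
gripper_force: 61.2
```

```bash
python3 - <<'E'
from h import *
plan([(518,270,87,85.7),(518,270,42,85.7)],-1)
E
```

```text
t 89.8 p [481.2   6.   86.5] ang 85.7 w 0.509 F 61.2 [-0.6 -1.  -1. ]
[[[-0.05,0.76,0.0],0.0,-1],[[-0.05,0.76,0.0],0.0,-1],[[-0.04,0.76,0.0],0.0,-1],[[-0.05,0.76,-0.01],0.0,-1],[[-0.05,0.76,0.0],0.0,-1]]
[[[-0.05,0.76,0.0],0.0,-1],[[-0.05,0.76,0.0],0.0,-1],[[0.0,0.0,0.45],0.0,-1],[[0.0,0.0,0.45],0.0,-1]]
```

{"fn": "apply_moves", "kwargs": {"commands": [[[-0.05, 0.76, 0.0], 0, -1], [[-0.05, 0.76, 0.0], 0, -1], [[-0.04, 0.76, 0.0], 0, -1], [[-0.05, 0.76, 0.0], 0, -1], [[-0.05, 0.76, 0.0], 0, -1]]}}

```text
clock: 90.42
position: [507.1, 195.4, 85.6]
eef_rot: [-0.118, -3.138, 0.001]
wrist_force: [0.6, -0.1, -0.6]
grip_width: 0.505
gripper_force: 61.3
```

{"fn": "apply_moves", "kwargs": {"commands": [[[-0.05, 0.76, 0.0], 0, -1], [[-0.05, 0.76, 0.0], 0, -1], [[0, 0, 0.45], 0, -1], [[0, 0, 0.45], 0, -1], [[0, 0, 0], 0, -1]]}}

```text
clock: 91.05
position: [517.0, 269.1, 39.4]
eef_rot: [-0.118, -3.136, 0.003]
wrist_force: [0.5, 0.0, -0.8]
grip_width: 0.51
gripper_force: 61.3
```

{"fn": "apply_moves", "kwargs": {"commands": [[[0, 0, 0.2], 0, -1], [[0, 0, 0.2], 0, -1], [[0, 0, 0], 0, -1], [[0, 0, 0], 0, -1], [[0, 0, 0], 0, -1]]}}

```text
clock: 91.68
position: [518.4, 269.9, 21.6]
eef_rot: [0.118, 3.139, 0.0]
wrist_force: [-0.4, -0.3, -0.2]
grip_width: 0.507
gripper_force: 61.3
```

{"fn": "apply_moves", "kwargs": {"commands": [[[0, 0, 0.04], 0, -1], [[0, 0, 0], 0, -1], [[0, 0, 0], 0, 0.2], [[0, 0, 0], 0, 0.5], [[0, 0, 0], 0, 0.5]]}}

```text
clock: 92.3
position: [518.2, 269.8, 19.3]
eef_rot: [-0.118, -3.139, 0.0]
wrist_force: [-0.0, 0.0, 0.3]
grip_width: 0.753
gripper_force: 0.0
```

{"fn": "apply_moves", "kwargs": {"commands": [[[0, 0, 0], 0, 0.5], [[0, 0, -0.4], 0, 0.5], [[0, 0, -0.7], 0, 0.5], [[0, 0, -0.7], 0, 0.5], [[0, 0, 0], 0, 0.5]]}}

```text
clock: 92.92
position: [519.6, 270.5, 113.0]
eef_rot: [0.118, 3.135, 0.005]
wrist_force: [0.4, 0.3, -0.6]
grip_width: 0.75
gripper_force: 0.0
```

```bash
python3 - <<'E'
from h import *
S=read_camera('side');blobs(S,350,690,170,380,25,40);blobs(S,400,540,-130,130,29,42)
plan([(475.2,-83.6,110,85.7),(475.2,-83.6,55,85.7)],0.5,45)
E
```

```text
px [282 200  22  12] n 173 mean [599.8 269.9  31.5] min [567. 244.  25.] max [626. 294.  37.]
px [255 207  21  14] n 185 mean [517.6 267.3  31.8] min [484. 243.  25.] max [543. 297.  38.]
px [288 296  25  18] n 295 mean [475.4 -85.5  35.2] min [ 442. -106.   29.] max [502. -59.  41.]
t 92.97 p [518.8 270.2 111.4] ang 85.7 w 0.749 F 0.0 [0.2 0.2 0.1]
[[[0.04,-0.89,0.0],0.0,0.5],[[0.04,-0.89,0.01],0.0,0.5],[[0.05,-0.89,0.0],0.0,0.5],[[0.04,-0.89,0.0],0.0,0.5],[[0.04,-0.89,0.01],0.0,0.5]]
[[[0.04,-0.89,0.0],0.0,0.5],[[0.05,-0.89,0.0],0.0,0.5],[[0.04,-0.89,0.01],0.0,0.5],[[0.0,0.0,0.55],0.0,0.5],[[0.0,0.0,0.55],0.0,0.5]]
```

{"fn": "apply_moves", "kwargs": {"commands": [[[0.04, -0.89, 0.0], 0, 0.5], [[0.04, -0.89, 0.01], 0, 0.5], [[0.05, -0.89, 0.0], 0, 0.5], [[0.04, -0.89, 0.0], 0, 0.5], [[0.04, -0.89, 0.01], 0, 0.5]]}}

```text
clock: 93.6
position: [490.4, 47.3, 108.2]
eef_rot: [-0.118, -3.139, 0.0]
wrist_force: [0.7, -0.8, 0.4]
grip_width: 0.749
gripper_force: 0.0
```

{"fn": "apply_moves", "kwargs": {"commands": [[[0.04, -0.89, 0.0], 0, 0.5], [[0.05, -0.89, 0.0], 0, 0.5], [[0.04, -0.89, 0.01], 0, 0.5], [[0, 0, 0.55], 0, 0.5], [[0, 0, 0.55], 0, 0.5]]}}

```text
clock: 94.22
position: [474.3, -84.4, 52.1]
eef_rot: [0.12, 3.139, 0.0]
wrist_force: [0.3, -0.1, 0.2]
grip_width: 0.75
gripper_force: 0.0
```

{"fn": "apply_moves", "kwargs": {"commands": [[[0, 0, 0], 0, 0.5], [[0, 0, 0], 0, 0.5], [[0, 0, 0], 0, 0.5]]}}

```text
clock: 94.6
position: [475.0, -83.9, 53.7]
eef_rot: [0.118, 3.138, -0.0]
wrist_force: [-0.1, -0.0, 0.5]
grip_width: 0.748
gripper_force: 0.0
```

```bash
python3 - <<'E'
from h import *
plan([(475.2,-83.6,21.7,85.7)],0.5,20)
E
```

```text
t 94.6 p [475.  -83.9  53.7] ang 85.7 w 0.748 F 0.0 [-0.1 -0.   0.5]
[[[0.0,0.0,0.32],0.0,0.5],[[0.0,0.01,0.32],0.0,0.5]]
```

{"fn": "apply_moves", "kwargs": {"commands": [[[0, 0, 0.32], 0, 0.5], [[0, 0, 0.32], 0, 0.5], [[0, 0, 0], 0, 0.5], [[0, 0, 0], 0, 0.5]]}}

```text
clock: 95.1
position: [474.4, -84.0, 20.7]
eef_rot: [-0.118, -3.139, 0.0]
wrist_force: [0.5, -0.4, -0.4]
grip_width: 0.751
gripper_force: 0.0
```

{"fn": "apply_moves", "kwargs": {"commands": [[[0, 0, 0], 0, -1], [[0, 0, 0], 0, -1], [[0, 0, 0], 0, -1], [[0, 0, 0], 0, -1], [[0, 0, 0], 0, -1]]}}

```text
clock: 95.72
position: [474.7, -84.0, 21.6]
eef_rot: [0.118, 3.139, 0.0]
wrist_force: [-3.7, -0.1, 12.8]
grip_width: 0.506
gripper_force: 59.0
```

{"fn": "apply_moves", "kwargs": {"commands": [[[0, 0, -0.3], 0, -1], [[0, 0, -0.5], 0, -1], [[0, 0, -0.5], 0, -1], [[0, 0, 0], 0, -1], [[0, 0, 0], 0, -1]]}}

```text
clock: 96.35
position: [474.5, -83.8, 86.0]
eef_rot: [0.118, 3.139, 0.0]
wrist_force: [-0.0, -0.0, -0.8]
grip_width: 0.506
gripper_force: 61.1
```

```bash
python3 - <<'E'
from h import *
plan([(436,268,87,85.7),(436,268,42,85.7)],-1,45)
E
```

```text
t 96.35 p [474.5 -83.8  86. ] ang 85.7 w 0.506 F 61.1 [-0.  -0.  -0.8]
[[[0.16,0.87,0.0],0.0,-1],[[0.16,0.87,0.0],0.0,-1],[[0.17,0.87,-0.01],0.0,-1],[[0.16,0.87,0.0],0.0,-1],[[0.16,0.87,0.0],0.0,-1]]
[[[0.16,0.87,0.0],0.0,-1],[[0.16,0.87,-0.01],0.0,-1],[[0.17,0.87,0.0],0.0,-1],[[0.0,0.0,0.45],0.0,-1],[[0.0,0.0,0.45],0.0,-1]]
```

{"fn": "apply_moves", "kwargs": {"commands": [[[0.16, 0.87, 0.0], 0, -1], [[0.16, 0.87, 0.0], 0, -1], [[0.17, 0.87, 0.0], 0, -1], [[0.16, 0.87, 0.0], 0, -1], [[0.16, 0.87, 0.0], 0, -1]]}}

```text
clock: 96.98
position: [449.8, 137.3, 85.3]
eef_rot: [-0.118, -3.138, 0.001]
wrist_force: [0.8, 0.4, -0.0]
grip_width: 0.51
gripper_force: 61.2
```

{"fn": "apply_moves", "kwargs": {"commands": [[[0.16, 0.87, 0.0], 0, -1], [[0.16, 0.87, 0.0], 0, -1], [[0.17, 0.87, 0.0], 0, -1], [[0, 0, 0.45], 0, -1], [[0, 0, 0.45], 0, -1]]}}

```text
clock: 97.6
position: [435.3, 268.4, 39.6]
eef_rot: [-0.116, -3.139, 0.001]
wrist_force: [0.4, -0.8, -0.3]
grip_width: 0.511
gripper_force: 61.2
```

{"fn": "apply_moves", "kwargs": {"commands": [[[0, 0, 0.2], 0, -1], [[0, 0, 0.18], 0, -1], [[0, 0, 0], 0, -1], [[0, 0, 0], 0, -1], [[0, 0, 0], 0, -1]]}}

```text
clock: 98.22
position: [436.1, 268.2, 22.3]
eef_rot: [0.118, 3.139, 0.001]
wrist_force: [-1.2, 0.0, -1.3]
grip_width: 0.508
gripper_force: 61.2
```

{"fn": "apply_moves", "kwargs": {"commands": [[[0, 0, 0.06], 0, -1], [[0, 0, 0], 0, -1], [[0, 0, 0], 0, 0.2], [[0, 0, 0], 0, 0.5], [[0, 0, 0], 0, 0.5]]}}

```text
clock: 98.85
position: [435.8, 268.0, 18.8]
eef_rot: [-0.118, -3.139, 0.0]
wrist_force: [-0.4, 0.0, 0.3]
grip_width: 0.75
gripper_force: 0.0
```

{"fn": "apply_moves", "kwargs": {"commands": [[[0, 0, 0], 0, 0.5], [[0, 0, -0.4], 0, 0.5], [[0, 0, -0.7], 0, 0.5], [[0, 0, -0.7], 0, 0.5], [[0, 0, -0.7], 0, 0.5]]}}

```text
clock: 99.48
position: [435.7, 267.9, 145.0]
eef_rot: [-0.118, -3.139, 0.0]
wrist_force: [0.2, 0.7, 0.4]
grip_width: 0.751
gripper_force: 0.0
```

{"fn": "apply_moves", "kwargs": {"commands": [[[0, -0.8, -0.3], 0, 0.5], [[0, -0.8, 0], 0, 0.5], [[0, -0.8, 0], 0, 0.5], [[0, -0.8, 0], 0, 0.5], [[0, 0, 0], 0, 0.5]]}}

```text
clock: 100.1
position: [423.6, 106.0, 159.0]
eef_rot: [-0.124, -3.139, 0.0]
wrist_force: [-0.0, 0.5, -0.6]
grip_width: 0.753
gripper_force: 0.0
```

```bash
python3 - <<'E'
from h import *
S=read_camera('side');blobs(S,350,690,170,380,25,40)
cv2.imwrite('pics/z1.png',cv2.resize(S['pixels'][150:350,190:440,::-1],None,fx=3,fy=3)); print(observe()['clock'])
E
```

```text
px [282 200  22  13] n 180 mean [599.7 268.9  31.5] min [566. 245.  25.] max [627. 296.  38.]
px [260 207  16  13] n 163 mean [520.3 267.5  32.1] min [497. 243.  25.] max [544. 299.  37.]
px [227 215  22  13] n 189 mean [436.5 265.4  31.8] min [404. 243.  25.] max [463. 293.  38.]
100.15
```

View pics/z1.png

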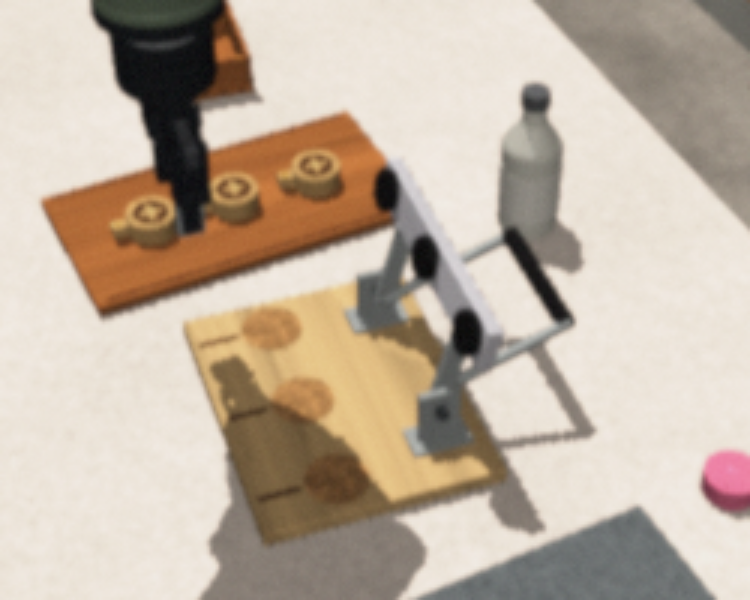

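All three medallions lie flat, side by side, on the board at (150,218), (235,193) and (316,170). The arm is fully back and the robot touches nothing, so I hand in.

```bash
python3 -c "
from workcell import *
print(finish_job())"
```

```text
the job is handed in; nothing more can be done
None
```

I handed the job in at about 100 s: all three medallions were clamped hands-off for about 4 s, the arm was swung fully back, and they now lie flat, side by side, on the drying board. One was knocked off its pad during the first press, so I re-seated it and pressed again; another's lug sat about 2 mm off the centre of its line, though still over it.

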